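# Dry-stack a terracotta garden lantern on the banding wheel

### The job

Assemble the terracotta lantern on the banding wheel, building upwards one part at a time from where they lie: the foot in the middle of the wheel, then the drum on the foot, the wide roof on the drum, the small roof on the wide roof and last the finial on top. Seat every part upright and well centred on the one below, so that the finished lantern stands straight and still by itself. Leave the jar, the pot of pencils and the clay turtle where they are.

Things in the scene. Friction and masses are not known exactly. Their poses are not given: they have to be found in the camera images.
- wheel: The target: a low banding wheel (potter's turntable), bare metal, fixed to the table and not turning. Round flat head 150 mm across, its top 60 mm above the origin; the head's rim is 12 mm thick over a dark base 124 mm across. Origin: on its axis, on the table.
- foot: Lantern foot: unglazed terracotta, solid of revolution, its turn about the vertical does not matter. Origin: centre of its underside, z up. 60 mm high. Flared base 96 mm across and 8 mm thick, narrowing to 52 mm across at 26 mm height; from there a plain column 52 mm across (grip here) up to its flat top at 60 mm.
- drum: Lantern drum (light chamber) with four small dark painted windows round its side: unglazed terracotta, solid of revolution, its turn about the vertical does not matter. Origin: centre of its underside, z up. 50 mm high. Base rim 68 mm across up to 8 mm height, tapering within 2 mm; above it a plain cylinder 52 mm across (grip here) from 10 mm up to its flat top at 50 mm.
- wide_roof: Wide roof, the larger of two ribbed conical roofs: unglazed terracotta, solid of revolution, its turn about the vertical does not matter. Origin: centre of its underside, z up. 48 mm high. Flat underside and eave 130 mm across, cone rising to 22 mm height, then a plain round neck 40 mm across (grip here) from 22 mm up to its flat top at 48 mm.
- small_roof: Small roof, the smaller of two ribbed conical roofs: unglazed terracotta, solid of revolution, its turn about the vertical does not matter. Origin: centre of its underside, z up. 44 mm high. Flat underside and eave 94 mm across, cone rising to 18 mm height, then a plain round neck 32 mm across (grip here) from 18 mm up to its flat top at 44 mm.
- finial: Finial, a small bud-shaped knob, the smallest clay part: unglazed terracotta, solid of revolution, its turn about the vertical does not matter. Origin: centre of its underside, z up. 55 mm high. Flat underside 30 mm across, widest 38 mm across from 20 to 34 mm height (grip here), tapering to a blunt tip.
- jar: Bystander: blue jar with a white lid, 72 mm across, 85 mm high, loose. Origin: centre of its underside.
- pencil_pot: Bystander: grey-green round pot 68 mm across and 95 mm high with pencils standing up to about 165 mm, loose. Origin: centre of its underside.
- turtle: Bystander: flat grey-brown clay turtle, about 115 mm long with its head along its x axis, 21 mm high, loose. Origin: centre of its underside.
There are look-alikes about, which are no part of the job. Leave any turquoise look-alike of the small_roof alone. What is shaped like the wide_roof but pink is not meant.

How it is judged:
By the outcome, as a careful person would: the job done as asked, in the order asked, and still so for the second after the job is handed in, with the robot touching nothing.
It also fails if it takes over 144 s, if anything falls off the work surface, if the arm or the gripper's body presses on something with over 40 N, if the wrist force passes 120 N, or if a joint passes its speed limit or range.

### The arm

A 7-joint arm with a two-finger parallel gripper is mounted at the origin on the work surface. World frame = base frame: x ahead of the robot, y to its left, z up, the work surface at z = 0. Lengths are in m, angles in rad, forces in N, time in s.
With the tool pointing down it reaches from about 0.425 to 0.875 m from the base axis. Payload 4.7 kg.
Tool frame: the origin (TCP) lies on the centre line of the jaws, within the pads' length; the fingertips stand 14 mm ahead of it and the grasp point (between the pads) lies 5 mm behind it; z points along the fingers, y is the direction in which the jaws open and shut (so a half turn about z gives the same grasp; the last joint's range is limited). The gripper opens to 87 mm and grips with 3 to 60 N. Pads are 19 mm wide; open, the fingers measure 117 mm over their backs; the gripper's body (75 mm by 190 mm) begins 51 mm behind the grasp point.
Start: joints at [1.355, 0.321, -0.07, 1.45, 0.023, 1.371, -0.057], TCP at [0.148, -0.633, 0.237] pointing down, gripper open.
Joint ranges: [-2.86, 2.86], [-0.3, 2.09], [-1.38, 1.24], [0.06, 2.45], [-1.56, 4.7], [0.09, 2.05], [-2.69, 2.69]. Speed limits (rad/s): [2.57, 2.57, 3.14, 3.14, 3.14, 3.14, 3.14].

### API

Orientations are given as a rotation vector (axis times angle).
In Python, from bench import ctrl, optics, models gives the robot as it stands. The module is installed in compiled form; this text tells all that it offers.
- The arm moves only by the tool arm_command, never from a script. Its argument "motion" is a list of rows, each a list of 3 entries, a list of its own where there are three numbers: the shift along the tool's x, y, z in mm, then the turn, a rotation vector about the tool's x, y, z in degrees, then the closure, from 0 (fully open) to 1 (shut). In form: [[[x, y, z], [ax, ay, az], claw], ...]. A call has 1 to 8 rows; each row shifts and turns the commanded pose from where the row before left it, along the tool's axes as they then stand; what a row does not reach is not made up. A row lasts 1/12 s, in which the tool goes at most 41.7 mm and 7.16 degrees, less where a joint would pass 70% of its speed; a pose out of reach is approached as far as the arm can. A call with a gripper value outside its range is refused whole. The fingers move at their own pace and stop on an object; "force" is the grip in N (left out, the last holds). Time passes only in rows, so rows that do not move let the fingers close. It gives the time, the measured TCP pose, the force and the opening at its end, in the units of the state.
- ctrl.get_state(): the state, without advancing time (a new reading comes with each control period).
- optics.get_image(name): name is "scene" or "top"; returns (picture, depth): 400x640x3 uint8, blue, green, red; 400x640 float32, m along the optical axis (not along the pixel's ray), 0 where there is no reading.
- optics.camera_model(name): a dict with "fovy" (degrees; the focal length in pixels is half the picture's height over the tangent of half this angle, whatever the lens; pixels are square), "cx", "cy" (the principal point, pixels), "rvec" (rotation vector, rad) and "tvec" (3), from world to camera coordinates, as OpenCV has them. Camera axes: x right, y down, z forward; pixel columns grow to the right and rows downward; lengths in m; the calibration is good to about 2 mm. A picture is of the moment at which its call begins. camera_model takes no time and is no camera call.
- ctrl.close_job(): hands the job in, once; it reports no verdict.
Trained networks look in the newest picture that a camera, given by its name, has taken for a name from the list of things; names that differ only in an ending like _2 or _b are one class to them, and where a whole thing is asked for, a point or a joint stands for the part that bears it (a point fixed in the world has none). Each returns a list of dicts, best first, with "conf" (0 to 1); they miss things now and then, are a little off and sometimes report something else, mostly with a low value. They report only what shows in the picture. A call takes as long as a camera call. They do not tell look-alikes from the thing itself.
- models.search_frame(camera, target): "location" ([x, y, z] in m, in the coordinates of the camera as it stood for that picture, good to about 4 mm: the middle of the surface that is visible of it).
- models.silhouettes(camera, target): "pixels" (400x640 bool, what is visible of it).
The state is a dict: "time": time; "joint_positions": joint angles; "qd": joint speeds; "joint_torque": joint torques, N m; "position": TCP position; "tool_rot": TCP orientation; "ft_force": force on the tool from outside, world axes, zero at the start; "torque": the same for the moment, N m; "grip_width": opening from 0.0 (shut) to 1.0 (fully open).
Only numpy, scipy, OpenCV 4.12 (cv2) and the standard library are available. Lean on these libraries where they do the work, as an engineer would, in place of code of your own. Each camera call takes 0.05 s, during which the arm holds its last target.

## Working session

There is one attempt and no reset: what is moved stays moved. The work goes in short steps, Python scripts to look and compute and a tool call to move; the robot and the scene stay as the last step left them, time stands still between calls to the robot, and variables do not carry over. Pictures are saved under pics/ and viewed, and the job is handed in when it is done.

Besides the shell and the picture viewer there is one more tool, called after ">>>" as a command line: name --argument value ..., lists and objects as JSON in quotes. arm_command: Moves the arm, as the interface text tells. Its arguments: {"type":"object","properties":{"motion":{"type":"array","items":{"type":"array"}},"force":{"type":"number"}},"required":["motion"]}

```bash
mkdir -p pics; python3 - <<'E'
from bench import ctrl, optics, models
import cv2,numpy as np
s=ctrl.get_state()
for k,v in s.items(): print(k,np.round(v,4))
for c in ("scene","top"):
    p,d=optics.get_image(c); cv2.imwrite(f"pics/{c}0.png",p); print(c,optics.camera_model(c))
E
```

```text
time 0.0
joint_positions [ 1.3551  0.3218 -0.0701  1.4517  0.0226  1.3708 -0.0569]
qd [ 0.0002 -0.0013 -0.0001 -0.0013 -0.0021  0.0004  0.0019]
joint_torque [ 6.00000e-04 -4.91289e+01 -4.03700e-01 -3.12529e+01 -6.41000e-02
  4.39000e-02  2.00000e-04]
position [ 0.1479 -0.6324  0.2354]
tool_rot [-3.119e+00 -3.599e-01  5.000e-04]
ft_force [ 0.191  -0.8723  0.4789]
torque [-0.0029 -0.0079  0.0931]
grip_width 0.9949
scene {'fovy': 49.54561077050279, 'cx': 323.9743092856744, 'cy': 203.8611838039186, 'rvec': array([ 2.297952  ,  0.59248115, -0.25498403]), 'tvec': array([-0.45735716, -0.14570836,  1.29339007])}
top {'fovy': 49.785803279130434, 'cx': 328.8712359792568, 'cy': 200.67903510870434, 'rvec': array([ 2.12992949, -2.15863291,  0.17416815]), 'tvec': array([0.01835236, 0.53026162, 0.89312193])}
```

View pics/scene0.png

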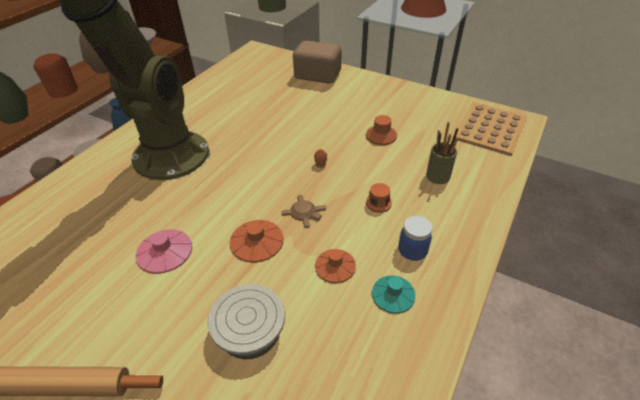

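View pics/top0.png

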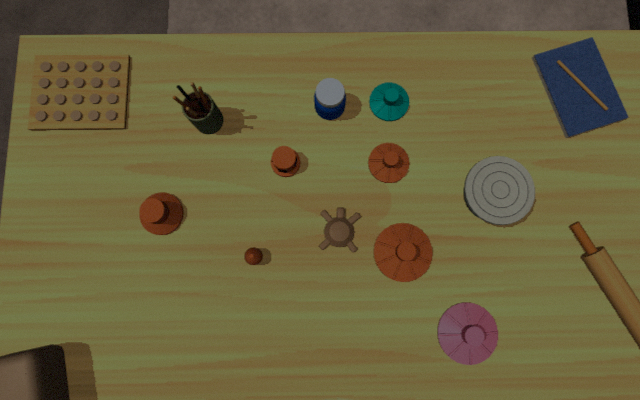

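```bash
cat > h.py <<'E'
from bench import ctrl, optics, models
import cv2,numpy as np
from scipy.optimize import least_squares
from scipy.spatial.transform import Rotation as R
PROF={ # (r,z) mm outer profile
'wheel':[(62,0),(62,48),(75,48),(75,60),(0,60)],
'foot':[(48,0),(48,8),(26,26),(26,60),(0,60)],
'drum':[(34,0),(34,8),(26,10),(26,50),(0,50)],
'wide_roof':[(65,0),(65,3),(20,22),(20,48),(0,48)],
'small_roof':[(47,0),(47,3),(16,18),(16,44),(0,44)],
'finial':[(15,0),(19,20),(19,34),(4,55),(0,55)],
'jar':[(36,0),(36,85),(0,85)],'pencil_pot':[(34,0),(34,95),(0,95)]}
def T(c):
    m=optics.camera_model(c); return R.from_rotvec(m['rvec']).as_matrix(),np.array(m['tvec']),m
def cloud(c,d,mask):
    Rm,t,m=T(c); f=200/np.tan(np.radians(m['fovy']/2))
    v,u=np.nonzero(mask&(d>0)); z=d[v,u]
    P=np.stack([(u-m['cx'])/f*z,(v-m['cy'])/f*z,z],1)
    return (P-t)@Rm
def toworld(c,p):
    Rm,t,m=T(c); return (np.array(p)-t)@Rm
def pix(c,p):
    Rm,t,m=T(c); f=200/np.tan(np.radians(m['fovy']/2)); q=Rm@np.array(p)+t
    return q[:2]/q[2]*f+np.array([m['cx'],m['cy']])
def pdist(r,z,prof):
    a=np.array(prof[:-1],float);b=np.array(prof[1:],float);p=np.stack([r,z],1)[:,None]
    d=b-a;tt=np.clip(((p-a)*d).sum(2)/(d*d).sum(1),0,1)
    return np.linalg.norm(p-a-tt[...,None]*d,axis=2).min(1)
def fit(P,name,z0=0,g=None):
    P=P*1000
    if g is None: g=np.median(P,0)[:2]
    fun=lambda q: pdist(np.hypot(P[:,0]-q[0],P[:,1]-q[1]),P[:,2]-q[2],PROF[name])
    r=least_squares(fun,[g[0],g[1],z0],loss='soft_l1',f_scale=1.5,diff_step=1e-4)
    return r.x,np.median(fun(r.x))
E
cat > m.py <<'E'
from h import *
for c in ("scene","top"):
    p,d=optics.get_image(c)
    for n in list(PROF)+['turtle']:
        for s in models.silhouettes(c,n):
            if s['conf']<.3: continue
            m=s['pixels']; P=cloud(c,d,cv2.erode(m.astype('uint8'),np.ones((2,2)))>0)
            v,u=np.nonzero(m); col=p[m].mean(0).astype(int)
            if len(P)<20: continue
            o=(np.round(fit(P,n)[0],1),np.round(fit(P,n)[1],2)) if n in PROF else np.round(np.median(P,0)*1000)
            print(c,n,round(s['conf'],2),'px',int(u.mean()),int(v.mean()),len(u),col,o)
E
python3 m.py
```

```text
scene wheel 0.79 px 246 320 4464 [146 164 169] (array([ 544.4, -352.1,    0. ]), np.float64(0.85))
scene foot 0.63 px 380 130 683 [ 53  82 134] (array([509.2, 388.2,   0.6]), np.float64(1.14))
scene foot 0.63 px 245 320 4513 [145 163 169] (array([ 553.2, -360.8,    1.1]), np.float64(24.64))
scene drum 0.74 px 378 197 620 [ 52  81 133] (array([6.240e+02, 1.111e+02, 1.000e-01]), np.float64(0.95))
scene wide_roof 0.98 px 163 250 1879 [121 111 180] (array([ 241.6, -281.7,    1.6]), np.float64(1.16))
scene wide_roof 0.77 px 255 240 1778 [ 60  92 164] (array([ 417.1, -148.7,    1.6]), np.float64(1.15))
scene small_roof 0.65 px 392 293 1341 [113 129  62] (array([ 767.7, -130.6,    1.5]), np.float64(1.04))
scene small_roof 0.62 px 334 265 1067 [ 59  91 159] (array([ 620.8, -124.4,    1.6]), np.float64(1.04))
scene small_roof 0.31 px 441 157 1194 [44 66 75] (array([728.4, 286.7,  51.6]), np.float64(15.54))
scene finial 0.66 px 319 157 189 [ 47  74 113] (array([410.5, 178.4,   2.7]), np.float64(1.21))
scene jar 0.66 px 414 237 1198 [120 115 112] (array([ 7.591e+02,  1.020e+01, -1.000e-01]), np
[... 693 characters left out ...]
88 101 1200 [77 85  3] (array([ 770.4, -131.9,    2.1]), np.float64(1.16))
top small_roof 0.62 px 387 162 1342 [ 26  55 106] (array([ 623.7, -125.5,    2.3]), np.float64(1.15))
top finial 0.59 px 252 255 247 [17 37 76] (array([414.8, 176.9,   1.7]), np.float64(0.61))
top jar 0.78 px 329 98 1070 [92 81 73] (array([7.645e+02, 7.500e+00, 3.000e-01]), np.float64(1.28))
top jar 0.64 px 252 255 245 [16 37 76] (array([421.3, 198.1, -35.4]), np.float64(2.81))
top jar 0.53 px 160 213 1480 [21 44 91] (array([512.1, 387.1, -24.4]), np.float64(3.41))
top pencil_pot 0.61 px 200 109 1449 [16 28 33] (array([730.3, 288.3,   2.9]), np.float64(1.35))
top turtle 0.69 px 338 229 1093 [44 64 83] [468. -10.  14.]
```

>>> arm_command --motion '[[[0,0,0],[0,0,-7],0],[[0,0,0],[0,0,-7],0],[[0,0,0],[0,0,-7],0],[[0,0,0],[0,0,-7],0],[[0,0,0],[0,0,-7],0],[[0,0,0],[0,0,-7],0],[[0,0,0],[0,0,-7],0],[[0,0,0],[0,0,-7],0]]' --force 40

```text
time: 1.77
position: [0.148, -0.633, 0.2366]
tool_rot: [2.581, 1.791, -0.0]
ft_force: [-0.2, 0.3, -0.0]
grip_width: 1.001
```

>>> arm_command --motion '[[[0,0,0],[0,0,-7],0],[[0,0,0],[0,0,-7],0],[[0,0,0],[0,0,-6.8],0],[[0,0,0],[0,0,0],0]]'

```text
time: 2.1
position: [0.1479, -0.633, 0.2366]
tool_rot: [2.219, 2.224, -0.0]
ft_force: [0.5, 0.5, -0.5]
grip_width: 1.004
```

```bash
cat > st.py <<'E'
from h import *
import sys
s=ctrl.get_state(); M=R.from_rotvec(s['tool_rot']).as_matrix()
print('t',round(s['time'],2),'pos',np.round(np.array(s['position'])*1000,1),'yaw',round(np.degrees(np.arctan2(M[1,0],M[0,0])),2),'tilt',np.round(M[:2,2]*57.3,2),'grip',s['grip_width'],'F',np.round(s['ft_force'],1),'M',np.round(s['torque'],2),'q',np.round(s['joint_positions'],2))
if len(sys.argv)>3:
    tgt=np.array([float(a) for a in sys.argv[1:4]])
    print('tool shift mm',np.round(M.T@(tgt-np.array(s['position'])*1000),1))
E
python3 st.py 511 388 200
```

```text
t 2.1 pos [ 147.9 -633.   236.6] yaw 90.12 tilt [ 0.   -0.01] grip 1.0040058225502309 F [ 0.5  0.5 -0.5] M [-0.01 -0.11 -0.03] q [ 1.49  0.33 -0.25  1.44  0.08  1.38  1.25]
tool shift mm [1020.2  365.3   36.5]
```

>>> arm_command --motion '[[[23,33,0],[0,0,0],0],[[23,33,0],[0,0,0],0],[[23,33,0],[0,0,0],0],[[23,33,0],[0,0,0],0],[[23,33,0],[0,0,0],0],[[23,33,0],[0,0,0],0],[[23,33,0],[0,0,0],0],[[23,33,0],[0,0,0],0]]'

```text
time: 2.77
position: [0.4135, -0.4478, 0.2369]
tool_rot: [2.226, 2.216, -0.001]
ft_force: [-0.1, 0.1, -0.1]
grip_width: 0.998
```

>>> arm_command --motion '[[[30,25,0],[0,0,0],0],[[30,25,0],[0,0,0],0],[[30,25,0],[0,0,0],0],[[40,0,0],[0,0,0],0],[[40,0,0],[0,0,0],0],[[40,0,0],[0,0,0],0],[[40,0,0],[0,0,0],0],[[40,0,0],[0,0,0],0]]'

```text
time: 3.43
position: [0.4871, -0.1572, 0.2367]
tool_rot: [2.226, 2.216, -0.0]
ft_force: [0.6, 0.6, -0.6]
grip_width: 1.001
```

```bash
python3 st.py 511 388 200
```

```text
t 3.43 pos [ 487.1 -157.2  236.7] yaw 89.74 tilt [ 0.02 -0.03] grip 1.001135154201426 F [ 0.6  0.6 -0.6] M [-0.   -0.17 -0.02] q [ 0.86  0.06 -0.62  1.77  0.03  1.32  0.23]
tool shift mm [545.3  21.5  36.4]
```

>>> arm_command --motion '[[[40,2,0],[0,0,0],0],[[40,2,0],[0,0,0],0],[[40,2,0],[0,0,0],0],[[40,2,0],[0,0,0],0],[[40,2,0],[0,0,0],0],[[40,2,0],[0,0,0],0],[[40,2,0],[0,0,0],0],[[40,2,0],[0,0,0],0]]'

```text
time: 4.1
position: [0.5034, 0.1626, 0.237]
tool_rot: [2.226, 2.215, 0.001]
ft_force: [0.8, -0.2, 0.5]
grip_width: 1.002
```

>>> arm_command --motion '[[[40,1,0],[0,0,0],0],[[40,1,0],[0,0,0],0],[[40,1,0],[0,0,0],0],[[40,1,0],[0,0,0],0],[[40,1,5],[0,0,0],0],[[25,0.5,15],[0,0,0],0],[[0,0,15],[0,0,0],0],[[0,0,0],[0,0,0],0]]'

```text
time: 4.77
position: [0.5067, 0.387, 0.1981]
tool_rot: [-2.22, -2.22, 0.008]
ft_force: [0.4, -0.7, 0.1]
grip_width: 0.999
```

```bash
python3 st.py 511 388 45
```

```text
t 4.77 pos [506.7 387.  198.1] yaw 90.02 tilt [-0.29 -0.12] grip 0.9994145759394844 F [ 0.4 -0.7  0.1] M [-0.11 -0.05 -0.03] q [ 0.    0.47 -0.93  1.51  0.38  1.36 -0.96]
tool shift mm [  1.4   5.1 153.1]
```

>>> arm_command --motion '[[[1,4,30],[0,0,0],0],[[0,1,30],[0,0,0],0],[[0,0,30],[0,0,0],0],[[0,0,25],[0,0,0],0],[[0,0,10],[0,0,0],0],[[0,0,0],[0,0,0],0]]'

```text
time: 5.27
position: [0.5138, 0.3843, 0.0744]
tool_rot: [2.226, 2.217, -0.007]
ft_force: [-0.4, -0.0, -0.4]
grip_width: 0.998
```

```bash
python3 st.py 511 388 45
python3 - <<'E'
from h import *
p,d=optics.get_image("top"); cv2.imwrite("pics/top1.png",p[100:300,60:360].repeat(2,0).repeat(2,1))
p,d=optics.get_image("scene"); cv2.imwrite("pics/sc1.png",p[30:230,250:550].repeat(2,0).repeat(2,1))
E
```

```text
t 5.27 pos [513.8 384.3  74.4] yaw 89.77 tilt [-0.18 -0.2 ] grip 0.998499611505364 F [-0.4 -0.  -0.4] M [-0.03 -0.1  -0.01] q [-0.03  0.59 -0.87  1.62  0.48  1.16 -1.02]
tool shift mm [ 3.8 -2.8 29.4]
```

View pics/sc1.png

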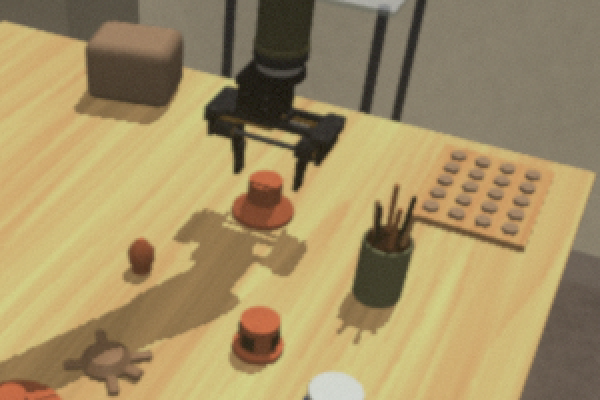

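View pics/top1.png

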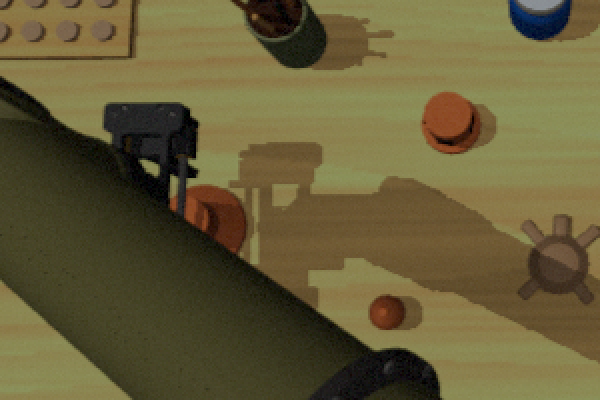

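>>> arm_command --motion '[[[3,-2,15],[0,0,0],0],[[0,0,10],[0,0,0],0],[[0,0,4],[0,0,0],0],[[0,0,0],[0,0,0],0]]'

```text
time: 5.7
position: [0.5116, 0.3892, 0.0464]
tool_rot: [-2.222, -2.221, 0.003]
ft_force: [-0.5, 0.8, -0.5]
grip_width: 0.997
```

```bash
python3 st.py 511 388 45
```

```text
t 5.7 pos [511.6 389.2  46.4] yaw 89.97 tilt [-0.08 -0.08] grip 0.9969971394778561 F [-0.5  0.8 -0.5] M [-0.02 -0.06  0.01] q [-0.05  0.62 -0.85  1.64  0.5   1.12 -1.04]
tool shift mm [-1.2 -0.6  1.4]
```

Close on it.

>>> arm_command --motion '[[[0,0,1],[0,0,0],0.3],[[0,0,0],[0,0,0],0.6],[[0,0,0],[0,0,0],1],[[0,0,0],[0,0,0],1],[[0,0,0],[0,0,0],1],[[0,0,0],[0,0,0],1],[[0,0,0],[0,0,0],1]]' --force 40

```text
time: 6.28
position: [0.5121, 0.3899, 0.0467]
tool_rot: [2.222, 2.221, -0.0]
ft_force: [-0.3, -0.4, 0.6]
grip_width: 0.587
```

```bash
python3 st.py 511 388 45
```

```text
t 6.28 pos [512.1 389.9  46.7] yaw 89.97 tilt [ 0. -0.] grip 0.5869521547354933 F [-0.3 -0.4  0.6] M [-0.08 -0.02  0.04] q [-0.05  0.62 -0.85  1.64  0.5   1.12 -1.04]
tool shift mm [-1.9 -1.1  1.7]
```

>>> arm_command --motion '[[[0,0,-10],[0,0,0],1],[[0,0,-25],[0,0,0],1],[[0,0,-35],[0,0,0],1],[[-15,0,-35],[0,0,0],1],[[-30,0,-20],[0,0,0],1],[[-40,2,0],[0,0,0],1],[[-40,2,0],[0,0,0],1],[[-40,2,0],[0,0,0],1]]'

```text
time: 6.95
position: [0.5175, 0.2234, 0.1719]
tool_rot: [2.22, 2.222, -0.001]
ft_force: [0.7, -0.0, -3.4]
grip_width: 0.591
```

>>> arm_command --motion '[[[-40,2,0],[0,0,0],1],[[-40,2,0],[0,0,0],1],[[-40,2,0],[0,0,0],1],[[-40,2,0],[0,0,0],1],[[-40,2,0],[0,0,0],1],[[-40,2,0],[0,0,0],1],[[-40,2,0],[0,0,0],1],[[-40,2,0],[0,0,0],1]]'

```text
time: 7.62
position: [0.5331, -0.0969, 0.1718]
tool_rot: [2.221, 2.221, -0.001]
ft_force: [1.1, -0.5, -3.5]
grip_width: 0.587
```

```bash
python3 st.py 546 -353 170
```

```text
t 7.62 pos [533.1 -96.9 171.8] yaw 89.99 tilt [-0.02 -0.04] grip 0.5870317080458632 F [ 1.1 -0.5 -3.5] M [ 0.05 -0.19  0.05] q [ 0.86  0.21 -0.82  1.78  0.17  1.22 -0.  ]
tool shift mm [-256.1   13.     2. ]
```

>>> arm_command --motion '[[[-40,2,0],[0,0,0],1],[[-40,2,0],[0,0,0],1],[[-40,2,0],[0,0,0],1],[[-40,2,0],[0,0,0],1],[[-40,2,0],[0,0,0],1],[[-35,2,0],[0,0,0],1],[[-15,1,0],[0,0,0],1],[[0,0,0],[0,0,0],1]]'

```text
time: 8.28
position: [0.5445, -0.3514, 0.1705]
tool_rot: [-2.231, -2.212, 0.003]
ft_force: [-0.1, -0.4, -3.4]
grip_width: 0.588
```

```bash
python3 st.py 546 -353 107
cat > look.py <<'E'
import sys
from h import *
tag=sys.argv[1]; names=sys.argv[2:]
for c,(x,y,X,Y) in (("scene",(110,150,410,390)),("top",(340,80,640,320))):
    p,d=optics.get_image(c)
    np.save(f'/tmp/d_{c}.npy',d); cv2.imwrite(f'/tmp/p_{c}.png',p)
    cv2.imwrite(f"pics/{tag}_{c}.png",cv2.resize(p[y:Y,x:X],None,fx=2,fy=2))
    for n in names:
        for s in models.silhouettes(c,n):
            if s['conf']<.25: continue
            m=s['pixels'];P=cloud(c,d,cv2.erode(m.astype('uint8'),np.ones((2,2)))>0)
            if len(P)<20: continue
            v,u=np.nonzero(m)
            z0=np.percentile(P[:,2],95)*1000-PROF[n][-1][1]
            f=fit(P,n,z0); print(c,n,round(s['conf'],2),'px',int(u.mean()),int(v.mean()),len(u),np.round(f[0],1),round(f[1],2))
E
python3 look.py f1 foot wheel
```

```text
t 8.28 pos [ 544.5 -351.4  170.5] yaw 89.52 tilt [-0.09 -0.08] grip 0.5882746873189513 F [-0.1 -0.4 -3.4] M [-0.04 -0.03 -0.03] q [ 1.04  0.43 -0.67  1.52  0.28  1.28  0.33]
tool shift mm [-1.5  1.6 63.5]
scene foot 0.95 px 234 299 1435 [ 542.  -353.2  123.4] 0.65
scene wheel 0.61 px 248 329 3097 [ 5.443e+02 -3.522e+02 -1.000e-01] 0.83
top foot 0.64 px 502 182 1189 [ 547.3 -346.   125.2] 0.77
top wheel 0.63 px 486 194 1968 [ 547.3 -354.6    1. ] 1.02
```

View pics/f1_scene.png

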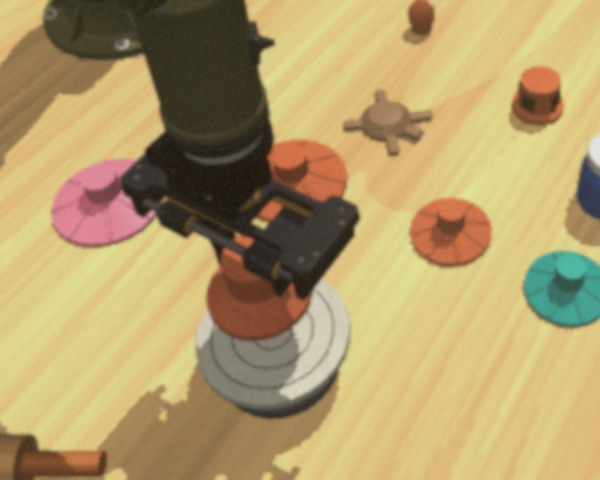

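View pics/f1_top.png

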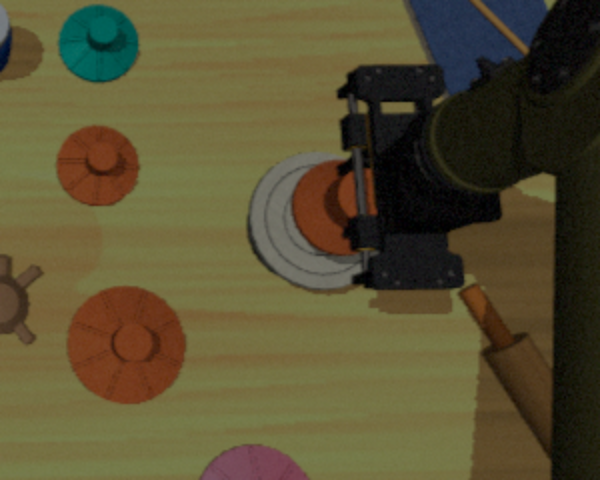

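```bash
cat > ofit.py <<'E'
# colour-masked fit of a terracotta part near expected pose, z fixed; uses last saved pics
from h import *
import sys
def orange(p):
    h=cv2.cvtColor(p,cv2.COLOR_BGR2HSV); return ((h[...,0]<12)|(h[...,0]>174))&(h[...,1]>130)&(h[...,2]>30)
def run(n,x,y,z,fresh=False,zr=None):
    for c in ("scene","top"):
        if fresh:
            p,d=optics.get_image(c)
        else: p=cv2.imread(f'/tmp/p_{c}.png');d=np.load(f'/tmp/d_{c}.npy')
        m=orange(p); m=cv2.erode(m.astype('uint8'),np.ones((3,3)))>0
        P=cloud(c,d,m)*1000
        pr=np.array(PROF[n]); H=pr[-1,1]; rm=pr[:,0].max()+12
        k=(np.hypot(P[:,0]-x,P[:,1]-y)<rm)&(P[:,2]>z-4)&(P[:,2]<z+H+6); P=P[k]
        if len(P)<30: print(c,'few',len(P));continue
        out=[]
        for zf in (False,True):
            fun=lambda q: pdist(np.hypot(P[:,0]-q[0],P[:,1]-q[1]),P[:,2]-(q[2] if zf else z),PROF[n])
            r=least_squares(fun,[x,y,z] if zf else [x,y],loss='soft_l1',f_scale=1,diff_step=1e-4)
            out+=[np.round(r.x,1),round(float(np.median(fun(r.x))),2)]
        print(c,n,len(P),*out)
if __name__=='__main__': run(sys.argv[1],*map(float,sys.argv[2:5]))
E
python3 ofit.py foot 544 -352 124
```

```text
scene foot 1164 [ 542.  -352.8] 0.7 [ 542.1 -353.1  123.5] 0.65
top foot 547 [ 547.  -344.3] 1.0 [ 547.2 -345.7  125.2] 0.91
```

```bash
cat > ov.py <<'E'
from h import *
import sys
def draw(tag,items,box={'scene':(110,150,410,390),'top':(340,80,640,320)}):
    for c in ("scene","top"):
        p=cv2.imread(f'/tmp/p_{c}.png'); x,y,X,Y=box[c]; s=4
        im=cv2.resize(p[y:Y,x:X],None,fx=s,fy=s,interpolation=cv2.INTER_CUBIC)
        for cx,cy,z,r,col in items:
            a=np.linspace(0,2*np.pi,80); q=np.array([(pix(c,[(cx+r*np.cos(t))/1000,(cy+r*np.sin(t))/1000,z/1000])-[x,y]+.5)*s for t in a])
            cv2.polylines(im,[np.int32(q)],True,col,1)
        h=im.shape[0]; cv2.imwrite(f'pics/{tag}_{c}.png',cv2.resize(im,(750,600),interpolation=cv2.INTER_AREA))
E
python3 - <<'E'
from ov import *
g=(0,255,0);b=(255,0,0)
draw('ov1',[(544.5,-351.4,124,48,g),(544.5,-351.4,132,48,g),(546,-353,60,75,b)],{'scene':(190,240,310,336),'top':(440,140,560,236)})
E
```

```text
(no output)
```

View pics/ov1_scene.png

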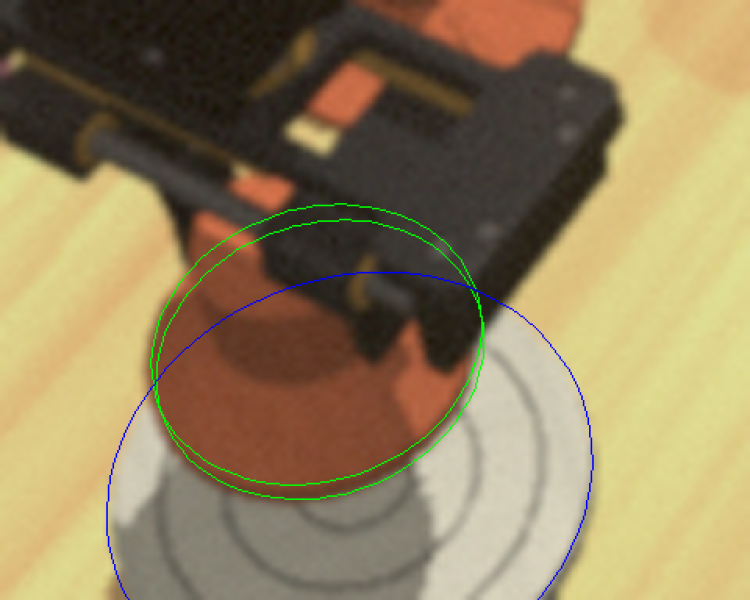

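View pics/ov1_top.png

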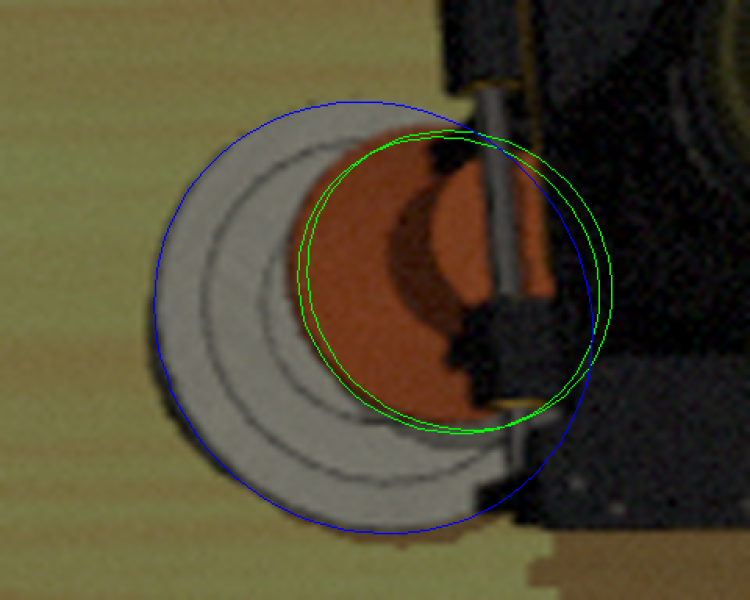

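>>> arm_command --motion '[[[0,1,15],[0,0,0],1],[[0,0.5,15],[0,0,0],1],[[0,0,15],[0,0,0],1],[[0,0,8],[0,0,0],1],[[0,0,0],[0,0,0],1],[[0,0,0],[0,0,0],1]]'

```text
time: 9.08
position: [0.5483, -0.3445, 0.1187]
tool_rot: [-2.221, -2.222, 0.0]
ft_force: [0.8, -0.8, -3.6]
grip_width: 0.587
```

```bash
python3 st.py 546 -353 107
python3 look.py f2 foot wheel
python3 - <<'E'
from ov import *
g=(0,255,0);b=(255,0,0)
s=ctrl.get_state()['position']*1000 if hasattr(ctrl.get_state()['position'],'shape') else np.array(ctrl.get_state()['position'])*1000
z=s[2]-46.7
import ofit; ofit.run('foot',s[0],s[1],z)
draw('ov2',[(s[0],s[1]-1,z,48,g),(s[0],s[1]-1,z+8,48,g),(546,-353,60,75,b)],{'scene':(190,240,310,336),'top':(440,140,560,236)})
E
```

```text
t 9.08 pos [ 548.3 -344.5  118.7] yaw 90.03 tilt [-0.02  0.01] grip 0.5867521361626267 F [ 0.8 -0.8 -3.6] M [-0.06 -0.09 -0.03] q [ 1.02  0.47 -0.66  1.58  0.3   1.19  0.31]
tool shift mm [-8.5 -2.3 11.7]
scene foot 0.98 px 242 313 1281 [ 545.8 -346.1   71.4] 0.67
scene wheel 0.65 px 244 332 2466 [ 5.444e+02 -3.522e+02 -2.000e-01] 0.79
top foot 0.56 px 492 187 914 [ 549.7 -348.    73.8] 0.81
top wheel 0.61 px 481 192 1293 [ 547.9 -354.2    0.9] 0.97
scene foot 1044 [ 545.7 -345.2] 0.95 [ 545.9 -346.1   71.5] 0.7
top foot 506 [ 549.7 -346.8] 1.1 [ 549.9 -348.1   73.9] 0.91
```

View pics/ov2_scene.png

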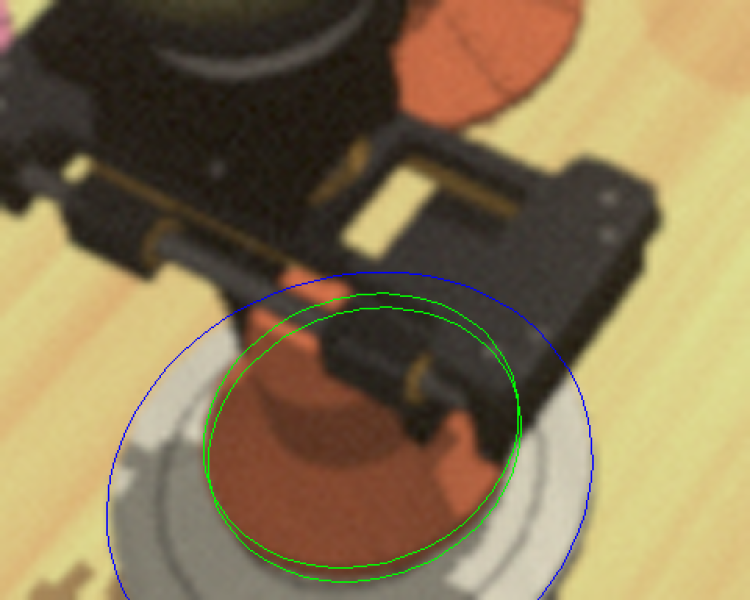

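View pics/ov2_top.png

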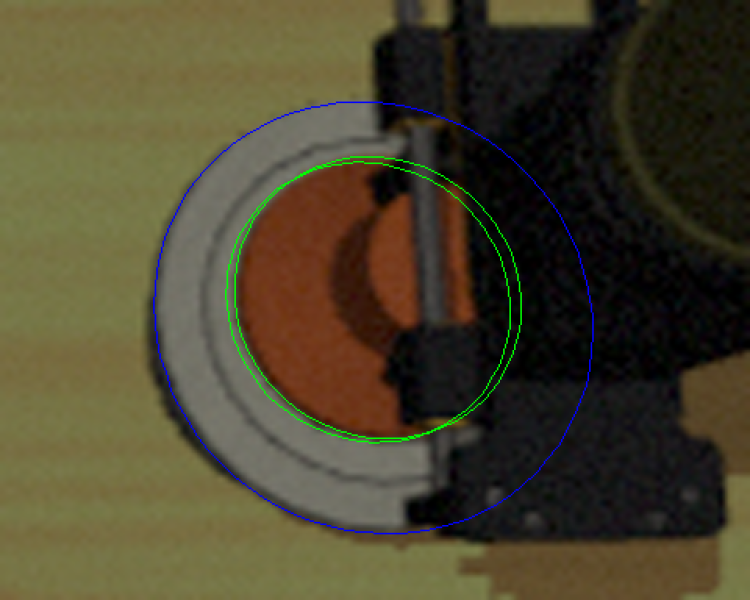

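>>> arm_command --motion '[[[-3,-1,2],[0,0,0],1],[[-3,-0.5,2],[0,0,0],1],[[0,0,2],[0,0,0],1],[[0,0,2],[0,0,0],1],[[0,0,0],[0,0,0],1],[[0,0,0],[0,0,0],1]]'

```text
time: 9.88
position: [0.5466, -0.351, 0.1102]
tool_rot: [-2.222, -2.22, -0.0]
ft_force: [0.1, 0.5, -3.2]
grip_width: 0.585
```

```bash
python3 st.py 546 -353 107
python3 look.py f3 foot wheel
```

```text
t 9.88 pos [ 546.6 -351.   110.2] yaw 89.97 tilt [-0.02  0.03] grip 0.5845819994678585 F [ 0.1  0.5 -3.2] M [ 0.01 -0.12 -0.01] q [ 1.03  0.49 -0.65  1.58  0.31  1.18  0.31]
tool shift mm [-2.1 -0.6  3.2]
scene foot 0.96 px 239 318 1219 [ 544.1 -352.3   63.1] 0.7
scene wheel 0.82 px 244 333 2028 [ 5.444e+02 -3.521e+02 -2.000e-01] 0.8
top foot 0.57 px 495 188 1121 [ 547.2 -354.    64.9] 0.91
top wheel 0.63 px 481 192 1319 [ 548.4 -354.2    0.9] 1.02
```

>>> arm_command --motion '[[[0,0.5,1],[0,0,0],1],[[0,0,1],[0,0,0],1],[[0,0,1],[0,0,0],1],[[0,0,0.5],[0,0,0],1],[[0,0,0],[0,0,0],1],[[0,0,0],[0,0,0],1]]'

```text
time: 10.68
position: [0.5471, -0.3512, 0.107]
tool_rot: [-2.222, -2.221, 0.0]
ft_force: [0.5, -0.2, -3.2]
grip_width: 0.587
```

>>> arm_command --motion '[[[0,0,0.5],[0,0,0],1],[[0,0,0.5],[0,0,0],1],[[0,0,0],[0,0,0],1],[[0,0,0],[0,0,0],1]]'

```text
time: 11.02
position: [0.5473, -0.3512, 0.1067]
tool_rot: [2.222, 2.221, -0.0]
ft_force: [-2.2, 1.2, 1.7]
grip_width: 0.586
```

>>> arm_command --motion '[[[0,0,0],[0,0,0],0.35],[[0,0,0],[0,0,0],0.2],[[0,0,0],[0,0,0],0],[[0,0,0],[0,0,0],0],[[0,0,-10],[0,0,0],0],[[0,0,-25],[0,0,0],0],[[10,0,-35],[0,0,0],0],[[30,0,-25],[0,0,0],0]]'

```text
time: 11.68
position: [0.5465, -0.3166, 0.2035]
tool_rot: [2.228, 2.21, -0.002]
ft_force: [0.7, -0.8, 1.2]
grip_width: 0.984
```

>>> arm_command --motion '[[[40,5,0],[0,0,0],0],[[40,5,0],[0,0,0],0],[[40,5,0],[0,0,0],0],[[40,5,0],[0,0,0],0],[[40,5,0],[0,0,0],0],[[40,5,0],[0,0,0],0],[[40,5,0],[0,0,0],0],[[40,10,0],[0,0,0],0]]'

```text
time: 12.35
position: [0.5921, 0.0106, 0.2023]
tool_rot: [2.221, 2.219, -0.0]
ft_force: [1.2, -0.4, -0.1]
grip_width: 1.0
```

```bash
python3 st.py 626 111 120
python3 look.py f4 foot wheel drum
```

```text
t 12.35 pos [592.1  10.6 202.3] yaw 89.95 tilt [ 0.06 -0.08] grip 0.9995442216538872 F [ 1.2 -0.4 -0.1] M [-0.02 -0.12  0.02] q [ 0.64  0.32 -0.84  1.62  0.25  1.31 -0.25]
tool shift mm [100.5  33.7  82.2]
scene foot 0.58 px 244 312 1902 [ 544.7 -352.8   59.6] 0.71
scene wheel 0.91 px 247 325 2560 [ 5.444e+02 -3.522e+02 -2.000e-01] 0.77
scene drum 0.68 px 378 197 574 [6.241e+02 1.111e+02 1.000e-01] 0.91
top foot 0.87 px 501 188 1694 [ 547.6 -354.    60.6] 0.82
top wheel 0.88 px 496 191 2113 [ 549.4 -353.2    0.9] 1.05
top drum 0.94 px 284 161 718 [627.4 110.5   0.8] 0.94
```

View pics/f4_scene.png

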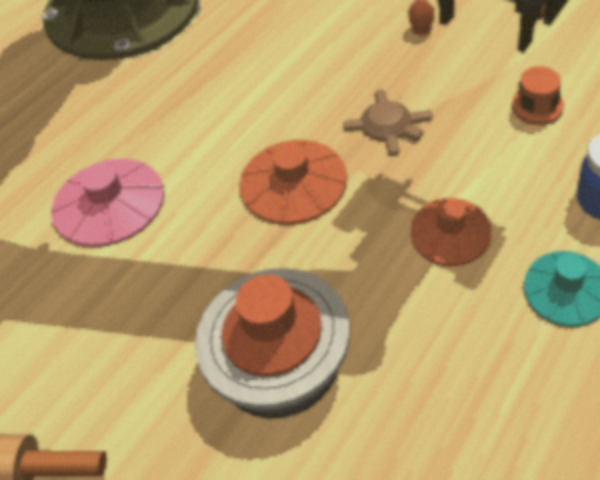

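>>> arm_command --motion '[[[35,12,10],[0,0,0],0],[[35,12,20],[0,0,0],0],[[20,8,25],[0,0,0],0],[[10,2,30],[0,0,0],0],[[0,0,25],[0,0,0],0],[[0,0,15],[0,0,0],0],[[0,0,0],[0,0,0],0],[[0,0,0],[0,0,0],0]]'

```text
time: 13.42
position: [0.6264, 0.1066, 0.076]
tool_rot: [-2.225, -2.218, 0.002]
ft_force: [0.3, 0.2, 0.9]
grip_width: 0.998
```

```bash
python3 st.py 626 111 32
```

```text
t 13.42 pos [626.4 106.6  76. ] yaw 89.83 tilt [-0.06 -0.04] grip 0.9977446245205136 F [0.3 0.2 0.9] M [-0.04 -0.11  0.07] q [ 0.4   0.54 -0.79  1.64  0.42  1.14 -0.51]
tool shift mm [ 4.4 -0.4 44. ]
```

>>> arm_command --motion '[[[4,0,15],[0,0,0],0],[[0,0,15],[0,0,0],0],[[0,0,10],[0,0,0],0],[[0,0,4],[0,0,0],0],[[0,0,0],[0,0,0],0],[[0,0,0],[0,0,0],0]]'

```text
time: 13.92
position: [0.6263, 0.1124, 0.0321]
tool_rot: [-2.222, -2.221, 0.0]
ft_force: [0.7, 0.7, -0.6]
grip_width: 1.002
```

>>> arm_command --motion '[[[0,0,0],[0,0,0],0.3],[[0,0,0],[0,0,0],0.6],[[0,0,0],[0,0,0],1],[[0,0,0],[0,0,0],1],[[0,0,0],[0,0,0],1],[[0,0,0],[0,0,0],1]]'

```text
time: 14.42
position: [0.6264, 0.1124, 0.0324]
tool_rot: [2.222, 2.221, 0.0]
ft_force: [-0.7, 0.1, 0.0]
grip_width: 0.631
```

```bash
python3 st.py 626 111 32
```

```text
t 14.42 pos [626.4 112.4  32.4] yaw 89.97 tilt [ 0.01 -0.01] grip 0.6312033925302579 F [-0.7  0.1  0. ] M [-0.06 -0.09  0.  ] q [ 0.37  0.59 -0.77  1.67  0.46  1.07 -0.54]
tool shift mm [-1.4 -0.4  0.4]
```

>>> arm_command --motion '[[[0,0,0],[0,0,0],1],[[0,0,0],[0,0,0],1],[[0,0,-10],[0,0,0],1],[[0,0,-30],[0,0,0],1],[[0,0,-38],[0,0,0],1],[[-10,-2,-37],[0,0,0],1],[[-28,-5,-25],[0,0,0],1],[[-38,-7,0],[0,0,0],1]]'

```text
time: 15.08
position: [0.6153, 0.0419, 0.1796]
tool_rot: [2.209, 2.225, 0.016]
ft_force: [1.8, 0.3, -0.8]
grip_width: 0.59
```

>>> arm_command --motion '[[[-38,-7,0],[0,0,0],1],[[-38,-7,0],[0,0,0],1],[[-38,-7,0],[0,0,0],1],[[-38,-7,0],[0,0,0],1],[[-38,-7,0],[0,0,0],1],[[-38,-7,0],[0,0,0],1],[[-38,-7,0],[0,0,0],1],[[-38,-7,0],[0,0,0],1]]'

```text
time: 15.75
position: [0.5552, -0.2691, 0.1727]
tool_rot: [2.222, 2.221, -0.001]
ft_force: [1.3, 0.2, -1.9]
grip_width: 0.592
```

```bash
python3 st.py 547 -352 167
```

```text
t 15.75 pos [ 555.2 -269.1  172.7] yaw 89.98 tilt [-0.01 -0.02] grip 0.5918616272465375 F [ 1.3  0.2 -1.9] M [-0.03 -0.17  0.01] q [ 1.    0.38 -0.73  1.6   0.26  1.27  0.22]
tool shift mm [-82.9  -8.2   5.8]
```

>>> arm_command --motion '[[[-35,-3,0],[0,0,0],1],[[-25,-3,0],[0,0,0],1],[[-15,-2,0],[0,0,0],1],[[-8,0,0],[0,0,0],1],[[0,0,0],[0,0,0],1],[[0,0,0],[0,0,0],1],[[0,0,0],[0,0,0],1]]'

```text
time: 16.33
position: [0.5492, -0.3473, 0.1725]
tool_rot: [-2.217, -2.225, -0.002]
ft_force: [-0.9, 0.3, -1.6]
grip_width: 0.588
```

```bash
python3 st.py 547 -352 143
python3 look.py d1 drum foot;python3 ofit.py drum 547 -352 140 
```

```text
t 16.33 pos [ 549.2 -347.3  172.5] yaw 90.19 tilt [0.03 0.08] grip 0.5879873415914177 F [-0.9  0.3 -1.6] M [ 0.08 -0.12 -0.  ] q [ 1.05  0.44 -0.7   1.51  0.29  1.29  0.33]
tool shift mm [-4.7 -2.3 29.5]
scene drum 0.85 px 236 291 729 [ 546.7 -348.7  139.7] 0.64
scene foot 0.8 px 245 318 1426 [ 544.8 -352.8   59.5] 0.67
top drum 0.82 px 511 179 647 [ 549.6 -350.5  141. ] 0.63
top foot 0.7 px 494 191 1019 [ 547.8 -353.8   60.8] 0.8
scene drum 506 [ 546.7 -348.3] 0.58 [ 546.8 -348.3  139.8] 0.56
top drum 217 [ 549.5 -350.2] 0.9 [ 549.5 -350.8  141. ] 0.67
```

View pics/d1_scene.png

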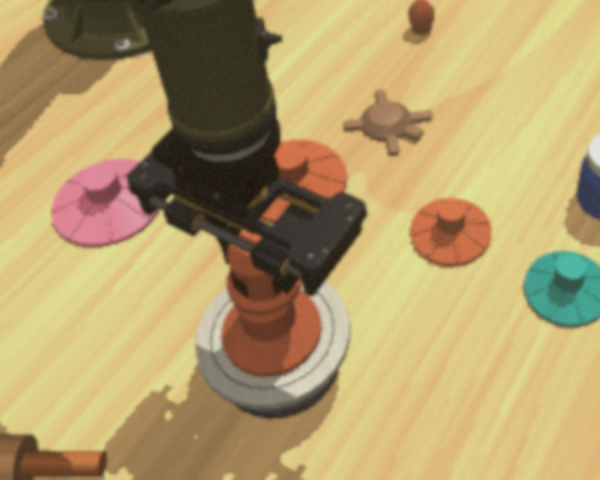

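View pics/d1_top.png

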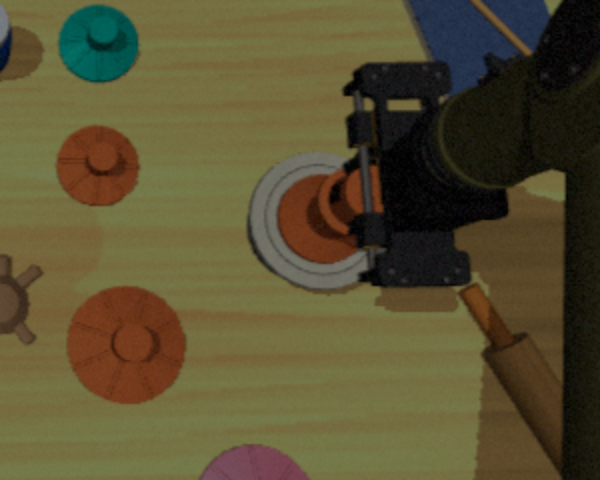

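>>> arm_command --motion '[[[-2,-1,5],[0,0,0],1],[[-2,-0.8,5],[0,0,0],1],[[0,0,4],[0,0,0],1],[[0,0,2],[0,0,0],1],[[0,0,0],[0,0,0],1],[[0,0,0],[0,0,0],1]]'

```text
time: 17.13
position: [0.5462, -0.3544, 0.1559]
tool_rot: [-2.222, -2.22, -0.0]
ft_force: [0.0, -0.0, -1.1]
grip_width: 0.591
```

```bash
python3 st.py 547 -352 152.4
python3 look.py d2 drum foot
```

```text
t 17.13 pos [ 546.2 -354.4  155.9] yaw 89.96 tilt [-0.02  0.03] grip 0.5906473782903755 F [ 0.  -0.  -1.1] M [-0.01 -0.12 -0.04] q [ 1.06  0.46 -0.69  1.53  0.3   1.26  0.33]
tool shift mm [2.4 0.8 3.5]
scene drum 0.77 px 233 298 709 [ 543.5 -355.8  123.1] 0.62
scene foot 0.57 px 246 321 1204 [ 544.9 -352.9   59.5] 0.73
top drum 0.95 px 511 181 712 [ 547.2 -356.4  125. ] 0.73
top foot 0.62 px 493 191 965 [ 547.7 -354.    60.7] 0.85
```

>>> arm_command --motion '[[[1.3,0.5,1],[0,0,0],1],[[1.3,0.5,0],[0,0,0],1],[[0,0,0],[0,0,0],1],[[0,0,0],[0,0,0],1],[[0,0,0],[0,0,0],1]]'

```text
time: 17.85
position: [0.5473, -0.3519, 0.1553]
tool_rot: [2.222, 2.221, -0.0]
ft_force: [0.3, 0.3, -2.3]
grip_width: 0.589
```

```bash
python3 st.py 547 -352 152.4
python3 look.py d3 drum foot
```

```text
t 17.85 pos [ 547.3 -351.9  155.3] yaw 89.97 tilt [-0.   -0.01] grip 0.5893440864606304 F [ 0.3  0.3 -2.3] M [-0.03 -0.07  0.05] q [ 1.05  0.46 -0.69  1.53  0.3   1.26  0.32]
tool shift mm [-0.1 -0.3  2.9]
scene drum 0.8 px 235 297 689 [ 544.6 -353.3  122.5] 0.65
scene foot 0.94 px 245 321 1195 [ 544.8 -352.8   59.6] 0.69
scene foot 0.42 px 235 297 776 [ 544.2 -352.7  110.9] 1.35
top drum 0.8 px 509 181 602 [ 547.8 -354.   123.6] 0.78
top foot 0.78 px 492 191 972 [ 547.7 -353.8   60.7] 0.83
```

Centred within 0.5 mm. Lower.

>>> arm_command --motion '[[[0,0,1],[0,0,0],1],[[0,0,1],[0,0,0],1],[[0,0,0.5],[0,0,0],1],[[0,0,0],[0,0,0],1],[[0,0,0],[0,0,0],1]]'

```text
time: 18.57
position: [0.5472, -0.3519, 0.1526]
tool_rot: [-2.222, -2.221, 0.0]
ft_force: [-0.6, 0.4, -2.4]
grip_width: 0.592
```

>>> arm_command --motion '[[[0,0,0.5],[0,0,0],1],[[0,0,0],[0,0,0],1],[[0,0,0],[0,0,0],1]]'

```text
time: 18.82
position: [0.5473, -0.3519, 0.1523]
tool_rot: [2.222, 2.221, -0.0]
ft_force: [-0.2, 0.1, -1.9]
grip_width: 0.59
```

>>> arm_command --motion '[[[0,0,0.5],[0,0,0],1],[[0,0,0.3],[0,0,0],1],[[0,0,0],[0,0,0],1],[[0,0,0],[0,0,0],1]]'

```text
time: 19.15
position: [0.5474, -0.3519, 0.1523]
tool_rot: [2.222, 2.22, -0.0]
ft_force: [-1.8, 1.2, 5.9]
grip_width: 0.59
```

>>> arm_command --motion '[[[0,0,0],[0,0,0],0.35],[[0,0,0],[0,0,0],0.2],[[0,0,0],[0,0,0],0],[[0,0,0],[0,0,0],0],[[0,0,-10],[0,0,0],0],[[0,0,-25],[0,0,0],0],[[10,-5,-25],[0,0,0],0],[[30,-15,0],[0,0,0],0]]'

```text
time: 19.82
position: [0.5302, -0.3169, 0.2167]
tool_rot: [2.221, 2.208, 0.004]
ft_force: [0.4, 0.0, 1.1]
grip_width: 0.986
```

>>> arm_command --motion '[[[30,-22,0],[0,0,0],0],[[30,-22,0],[0,0,0],0],[[30,-22,0],[0,0,0],0],[[30,-20,0],[0,0,0],0],[[25,-15,0],[0,0,0],0],[[15,-7,0],[0,0,0],0],[[0,0,0],[0,0,0],0],[[0,0,0],[0,0,0],0]]'

```text
time: 20.48
position: [0.4197, -0.1517, 0.2124]
tool_rot: [2.218, 2.22, -0.002]
ft_force: [0.1, -0.4, 0.0]
grip_width: 0.999
```

```bash
python3 st.py 418.5 -149.5 41
python3 look.py d4 foot drum wide_roof
```

```text
t 20.48 pos [ 419.7 -151.7  212.4] yaw 90.04 tilt [ 0.06 -0.18] grip 0.9987233126806551 F [ 0.1 -0.4  0. ] M [-0.07 -0.12 -0.05] q [ 1.16 -0.11 -0.81  1.94 -0.08  1.28  0.37]
tool shift mm [  2.8  -1.4 171.4]
scene drum 0.65 px 239 293 1258 [ 545.  -353.2  119.6] 0.73
scene wide_roof 0.96 px 255 240 1744 [ 416.9 -148.8    1.6] 1.14
scene wide_roof 0.64 px 162 250 1848 [ 241.5 -281.9    1.6] 1.1
top foot 0.63 px 498 168 44 [ 588.8 -349.1   13.1] 2.04
top drum 0.93 px 521 175 483 [ 548.3 -354.2  120.6] 0.9
top wide_roof 0.63 px 396 251 2144 [ 419.8 -148.9    2.3] 1.27
top wide_roof 0.53 px 200 109 1467 [735.9 290.   73.9] 8.45
top wide_roof 0.5 px 439 324 62 [ 279.9 -163.4    4.5] 1.21
```

View pics/d4_scene.png

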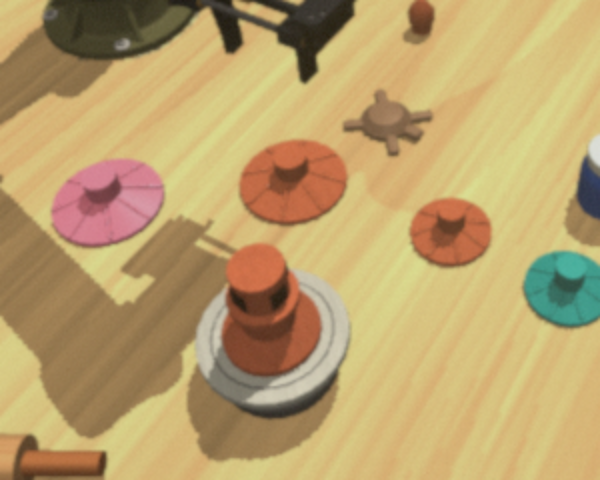

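>>> arm_command --motion '[[[1,-1,20],[0,0,0],0],[[0,0,30],[0,0,0],0],[[0,0,30],[0,0,0],0],[[0,0,25],[0,0,0],0],[[0,0,15],[0,0,0],0],[[0,0,8],[0,0,0],0],[[0,0,0],[0,0,0],0],[[0,0,0],[0,0,0],0]]'

```text
time: 21.55
position: [0.4188, -0.1508, 0.0837]
tool_rot: [-2.222, -2.221, -0.001]
ft_force: [0.5, 0.4, 0.6]
grip_width: 0.999
```

```bash
python3 st.py 418.5 -149 41
```

```text
t 21.55 pos [ 418.8 -150.8   83.7] yaw 89.97 tilt [0.01 0.04] grip 0.9987462344556352 F [0.5 0.4 0.6] M [ 0.   -0.1  -0.04] q [ 1.12  0.08 -0.85  2.09  0.07  1.    0.24]
tool shift mm [ 1.8 -0.3 42.7]
```

>>> arm_command --motion '[[[1.5,0,15],[0,0,0],0],[[0,0,15],[0,0,0],0],[[0,0,8],[0,0,0],0],[[0,0,4],[0,0,0],0],[[0,0,0],[0,0,0],0],[[0,0,0],[0,0,0],0]]'

```text
time: 22.05
position: [0.419, -0.1496, 0.0421]
tool_rot: [2.221, 2.22, 0.0]
ft_force: [0.9, -0.7, 0.1]
grip_width: 0.998
```

>>> arm_command --motion '[[[0,0,0],[0,0,0],0.3],[[0,0,0],[0,0,0],0.5],[[0,0,0],[0,0,0],0.7],[[0,0,0],[0,0,0],1],[[0,0,0],[0,0,0],1],[[0,0,0],[0,0,0],1],[[0,0,0],[0,0,0],1],[[0,0,0],[0,0,0],1]]' --force 45

```text
time: 22.72
position: [0.4185, -0.1493, 0.0414]
tool_rot: [2.222, 2.221, 0.0]
ft_force: [3.7, -0.3, -1.8]
grip_width: 0.475
```

```bash
python3 st.py 418.5 -149 41
```

```text
t 22.72 pos [ 418.5 -149.3   41.4] yaw 89.97 tilt [ 0.01 -0.01] grip 0.4752928767494918 F [ 3.7 -0.3 -1.8] M [ 0.01 -0.85  0.  ] q [ 1.09  0.16 -0.84  2.13  0.15  0.91  0.16]
tool shift mm [0.3 0.  0.4]
```

>>> arm_command --motion '[[[0,0,0],[0,0,0],1],[[0,0,-8],[0,0,0],1],[[0,0,-25],[0,0,0],1],[[0,0,-38],[0,0,0],1],[[0,0,-38],[0,0,0],1],[[0,0,-38],[0,0,0],1],[[0,0,-30],[0,0,0],1],[[-10,6,-20],[0,0,0],1]]'

```text
time: 23.38
position: [0.4247, -0.1575, 0.2419]
tool_rot: [2.217, 2.222, -0.001]
ft_force: [0.5, -0.1, -4.0]
grip_width: 0.444
```

>>> arm_command --motion '[[[-25,15,-3],[0,0,0],1],[[-32,20,0],[0,0,0],1],[[-32,20,0],[0,0,0],1],[[-32,20,0],[0,0,0],1],[[-28,18,0],[0,0,0],1],[[-20,14,0],[0,0,0],1],[[-12,8,0],[0,0,0],1],[[-7,4,0],[0,0,0],1]]'

```text
time: 24.05
position: [0.5431, -0.3493, 0.2401]
tool_rot: [-2.222, -2.217, -0.001]
ft_force: [0.5, 0.1, -3.5]
grip_width: 0.451
```

>>> arm_command --motion '[[[-3,2,0],[0,0,0],1],[[0,0,0],[0,0,0],1],[[0,0,0],[0,0,0],1],[[0,0,0],[0,0,0],1],[[0,0,0],[0,0,0],1]]'

```text
time: 24.47
position: [0.5451, -0.3494, 0.242]
tool_rot: [2.22, 2.222, -0.001]
ft_force: [-0.7, 0.2, -3.4]
grip_width: 0.451
```

```bash
python3 st.py 547.5 -352 211.4
python3 look.py w1 wide_roof drum foot
```

```text
t 24.47 pos [ 545.1 -349.4  242. ] yaw 90.03 tilt [-0.01 -0.04] grip 0.4506246313301524 F [-0.7  0.2 -3.4] M [-0.02 -0.15  0.  ] q [ 1.1   0.41 -0.76  1.43  0.28  1.42  0.34]
tool shift mm [-2.6  2.4 30.6]
scene wide_roof 0.88 px 162 250 1940 [ 241.6 -281.7    1.5] 1.15
scene wide_roof 0.82 px 229 278 2650 [ 543.  -348.9  202. ] 0.88
scene drum 0.82 px 242 305 394 [ 551.2 -358.5   81.3] 1.88
scene foot 0.7 px 319 158 192 [404.5 184.6 -15.2] 2.21
scene foot 0.69 px 246 320 1159 [ 558.2 -364.    24.7] 5.35
top wide_roof 0.81 px 520 177 2669 [ 545.5 -350.6  202.6] 1.04
top wide_roof 0.76 px 467 332 2921 [ 244.1 -282.7    2.7] 1.14
top foot 0.55 px 491 192 786 [ 539.6 -336.8   24.4] 4.36
```

View pics/w1_scene.png

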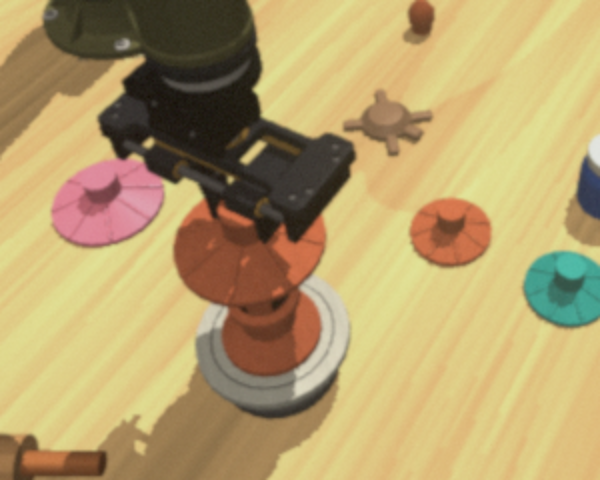

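View pics/w1_top.png

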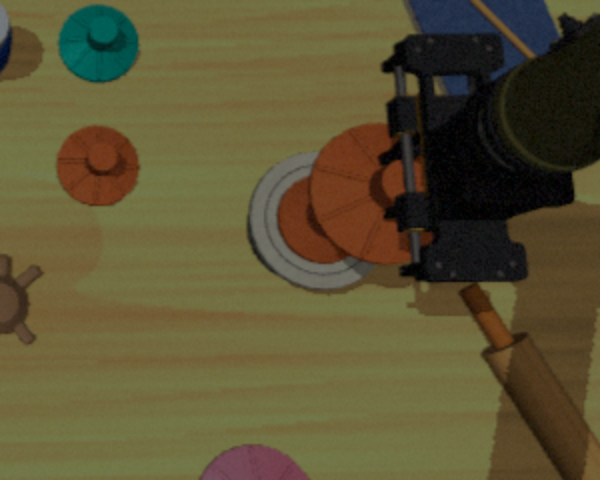

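>>> arm_command --motion '[[[-2,1,8],[0,0,0],1],[[-2,1,8],[0,0,0],1],[[0,0,6],[0,0,0],1],[[0,0,3],[0,0,0],1],[[0,0,1],[0,0,0],1],[[0,0,0],[0,0,0],1],[[0,0,0],[0,0,0],1],[[0,0,0],[0,0,0],1]]'

```text
time: 25.53
position: [0.5476, -0.3544, 0.2159]
tool_rot: [2.221, 2.22, 0.0]
ft_force: [-0.8, 0.0, -2.7]
grip_width: 0.447
```

```bash
python3 st.py 547.5 -352 211.4
python3 look.py w2 wide_roof
```

```text
t 25.53 pos [ 547.6 -354.4  215.9] yaw 89.97 tilt [ 0.04 -0.02] grip 0.4470398167703107 F [-0.8  0.  -2.7] M [-0.07 -0.07  0.01] q [ 1.1   0.43 -0.75  1.45  0.3   1.37  0.33]
tool shift mm [ 2.4 -0.1  4.5]
scene wide_roof 0.94 px 231 290 2666 [ 545.3 -353.9  175.7] 0.92
scene wide_roof 0.64 px 160 253 1721 [ 241.8 -282.2    1.4] 1.24
top wide_roof 0.68 px 466 333 3002 [ 244.2 -282.4    2.8] 1.17
top wide_roof 0.58 px 515 178 2542 [ 547.8 -354.8  176.7] 1.01
```

>>> arm_command --motion '[[[0.8,0,1],[0,0,0],1],[[0,0,1],[0,0,0],1],[[0,0,1],[0,0,0],1],[[0,0,1],[0,0,0],1],[[0,0,0],[0,0,0],1],[[0,0,0],[0,0,0],1],[[0,0,0],[0,0,0],1]]'

```text
time: 26.32
position: [0.5473, -0.3536, 0.2116]
tool_rot: [2.222, 2.221, -0.0]
ft_force: [-0.7, 1.1, -0.7]
grip_width: 0.449
```

>>> arm_command --motion '[[[0,0,0.5],[0,0,0],1],[[0,0,0],[0,0,0],1],[[0,0,0],[0,0,0],1]]'

```text
time: 26.57
position: [0.5473, -0.3536, 0.2115]
tool_rot: [2.222, 2.221, -0.0]
ft_force: [-2.3, 1.0, 2.1]
grip_width: 0.451
```

>>> arm_command --motion '[[[0,0,0],[0,0,0],0.48],[[0,0,0],[0,0,0],0.35],[[0,0,0],[0,0,0],0.2],[[0,0,0],[0,0,0],0],[[0,0,0],[0,0,0],0],[[0,0,-10],[0,0,0],0],[[0,0,-25],[0,0,0],0],[[10,5,-25],[0,0,0],0]]'

```text
time: 27.23
position: [0.5503, -0.3463, 0.2709]
tool_rot: [-2.225, -2.215, 0.004]
ft_force: [0.1, -0.7, 0.1]
grip_width: 0.948
```

>>> arm_command --motion '[[[30,10,0],[0,0,0],0],[[38,12,0],[0,0,0],0],[[38,12,0],[0,0,0],0],[[38,12,0],[0,0,0],0],[[35,11,0],[0,0,0],0],[[25,8,20],[0,0,0],0],[[15,5,30],[0,0,0],0],[[0,0,30],[0,0,0],0]]'

```text
time: 27.9
position: [0.6246, -0.118, 0.1925]
tool_rot: [2.212, 2.228, 0.007]
ft_force: [-0.9, 0.6, -0.8]
grip_width: 1.0
```

```bash
python3 st.py 622.5 -125 36
python3 look.py w3 foot drum wide_roof small_roof
```

```text
t 27.9 pos [ 624.6 -118.   192.5] yaw 90.42 tilt [0.28 0.1 ] grip 1.0004516032927058 F [-0.9  0.6 -0.8] M [-0.02 -0.13  0.  ] q [ 0.78  0.43 -0.83  1.53  0.32  1.32 -0.07]
tool shift mm [ -7.2  -3.  156.5]
scene foot 0.7 px 246 321 1091 [ 559.5 -365.6   23.6] 4.68
scene wide_roof 0.85 px 162 250 1927 [ 241.5 -281.7    1.6] 1.16
scene wide_roof 0.78 px 236 283 3644 [ 545.  -353.2  171.3] 0.9
scene small_roof 0.67 px 334 265 1120 [ 620.6 -124.4    1.6] 1.06
scene small_roof 0.58 px 393 293 1352 [ 767.9 -130.6    1.5] 1.07
top wide_roof 0.64 px 462 333 2393 [ 244.2 -281.8    2.6] 1.19
top wide_roof 0.62 px 338 229 1041 [468.   -9.1  -4.9] 2.46
top small_roof 0.91 px 379 102 589 [ 770.2 -132.3    2.5] 1.1
top small_roof 0.65 px 380 162 743 [ 623.4 -125.8    2.6] 1.08
```

View pics/w3_scene.png

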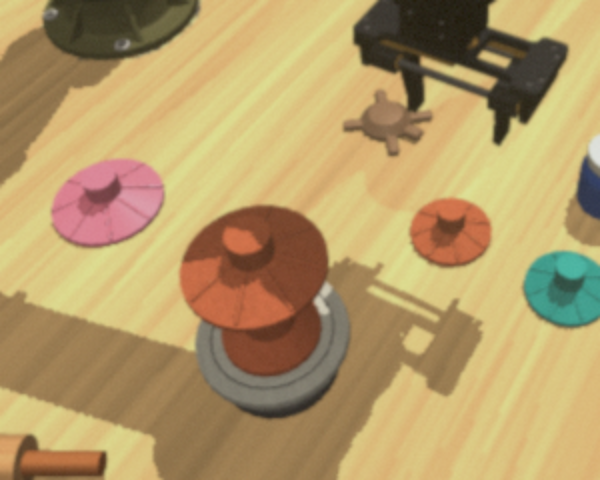

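>>> arm_command --motion '[[[0,0,30],[0,0,0],0],[[0,0,30],[0,0,0],0],[[0,0,25],[0,0,0],0],[[0,0,15],[0,0,0],0],[[0,0,10],[0,0,0],0],[[0,0,5],[0,0,0],0],[[0,0,0],[0,0,0],0],[[0,0,0],[0,0,0],0]]'

```text
time: 29.07
position: [0.6233, -0.1247, 0.0771]
tool_rot: [2.221, 2.22, 0.002]
ft_force: [0.1, 0.8, -0.4]
grip_width: 0.998
```

```bash
python3 st.py 622 -125 36
```

```text
t 29.07 pos [ 623.3 -124.7   77.1] yaw 89.96 tilt [ 0.1  -0.02] grip 0.9983383428862574 F [ 0.1  0.8 -0.4] M [-0.02 -0.12  0.  ] q [ 0.76  0.53 -0.78  1.64  0.41  1.13 -0.13]
tool shift mm [-0.3 -1.4 41.1]
```

>>> arm_command --motion '[[[0,-1,15],[0,0,0],0],[[0,0,14],[0,0,0],0],[[0,0,8],[0,0,0],0],[[0,0,4],[0,0,0],0],[[0,0,0],[0,0,0],0],[[0,0,0],[0,0,0],0]]'

```text
time: 29.57
position: [0.6213, -0.1245, 0.0346]
tool_rot: [-2.222, -2.221, 0.0]
ft_force: [0.2, -0.0, 0.7]
grip_width: 0.997
```

>>> arm_command --motion '[[[0,0,0],[0,0,0],0.4],[[0,0,0],[0,0,0],0.6],[[0,0,0],[0,0,0],0.8],[[0,0,0],[0,0,0],1],[[0,0,0],[0,0,0],1],[[0,0,0],[0,0,0],1],[[0,0,0],[0,0,0],1],[[0,0,0],[0,0,0],1]]' --force 40

```text
time: 30.23
position: [0.6214, -0.1247, 0.0349]
tool_rot: [2.222, 2.221, -0.0]
ft_force: [-0.3, 1.3, 0.6]
grip_width: 0.48
```

```bash
python3 st.py 622 -125 36
```

```text
t 30.23 pos [ 621.4 -124.7   34.9] yaw 89.97 tilt [-0.   -0.01] grip 0.48011462609397954 F [-0.3  1.3  0.6] M [ 0.01 -0.02 -0.01] q [ 0.74  0.58 -0.75  1.68  0.44  1.07 -0.15]
tool shift mm [-0.3  0.6 -1.1]
```

>>> arm_command --motion '[[[0,0,0],[0,0,0],1],[[0,0,0],[0,0,0],1],[[0,0,0],[0,0,0],1],[[0,0,0],[0,0,0],1]]'

```text
time: 30.57
position: [0.6215, -0.1247, 0.0349]
tool_rot: [2.222, 2.221, 0.0]
ft_force: [0.0, 0.4, -1.7]
grip_width: 0.359
```

>>> arm_command --motion '[[[0,0,-8],[0,0,0],1],[[0,0,-25],[0,0,0],1],[[0,0,-38],[0,0,0],1],[[0,0,-38],[0,0,0],1],[[0,0,-38],[0,0,0],1],[[0,0,-38],[0,0,0],1],[[0,0,-38],[0,0,0],1],[[-15,-5,-22],[0,0,0],1]]'

```text
time: 31.23
position: [0.618, -0.1348, 0.2855]
tool_rot: [2.213, 2.225, 0.008]
ft_force: [1.7, 1.5, -1.0]
grip_width: 0.356
```

>>> arm_command --motion '[[[-28,-9,0],[0,0,0],1],[[-36,-12,0],[0,0,0],1],[[-36,-12,0],[0,0,0],1],[[-36,-12,0],[0,0,0],1],[[-30,-10,0],[0,0,0],1],[[-20,-7,0],[0,0,0],1],[[-14,-4,0],[0,0,0],1],[[-8,-2,0],[0,0,0],1]]'

```text
time: 31.9
position: [0.547, -0.3498, 0.2798]
tool_rot: [-2.225, -2.217, 0.001]
ft_force: [0.2, 0.3, -1.7]
grip_width: 0.356
```

>>> arm_command --motion '[[[-4,-1,0],[0,0,0],1],[[-1,0,0],[0,0,0],1],[[0,0,0],[0,0,0],1],[[0,0,0],[0,0,0],1],[[0,0,0],[0,0,0],1],[[0,0,0],[0,0,0],1]]'

```text
time: 32.4
position: [0.5479, -0.3513, 0.2801]
tool_rot: [2.22, 2.223, 0.0]
ft_force: [-0.0, 1.2, -0.5]
grip_width: 0.355
```

```bash
python3 st.py 547.3 -353.4 252.9
python3 look.py s1 wide_roof small_roof
```

```text
t 32.4 pos [ 547.9 -351.3  280.1] yaw 90.08 tilt [0.01 0.01] grip 0.35535082715250593 F [-0.   1.2 -0.5] M [ 0.01 -0.13  0.03] q [ 1.09  0.4  -0.77  1.36  0.28  1.49  0.34]
tool shift mm [-2.1 -0.6 27.2]
scene wide_roof 0.98 px 237 290 2695 [ 544.7 -353.2  171.5] 0.88
scene wide_roof 0.57 px 163 250 1934 [ 241.6 -281.7    1.5] 1.19
scene small_roof 0.92 px 227 261 1501 [ 545.8 -351.   246.6] 0.85
scene small_roof 0.77 px 392 293 1283 [ 767.7 -130.8    1.5] 1.01
scene small_roof 0.27 px 237 290 2717 [ 553.5 -361.6  175.1] 3.03
top wide_roof 0.86 px 466 333 3038 [ 244.3 -282.5    2.9] 1.19
top wide_roof 0.63 px 512 183 1969 [ 547.8 -355.2  173. ] 0.99
top small_roof 0.77 px 536 169 1628 [ 547.7 -353.   247.6] 0.91
top small_roof 0.65 px 388 100 1258 [ 770.4 -131.7    2.1] 1.16
```

View pics/s1_scene.png

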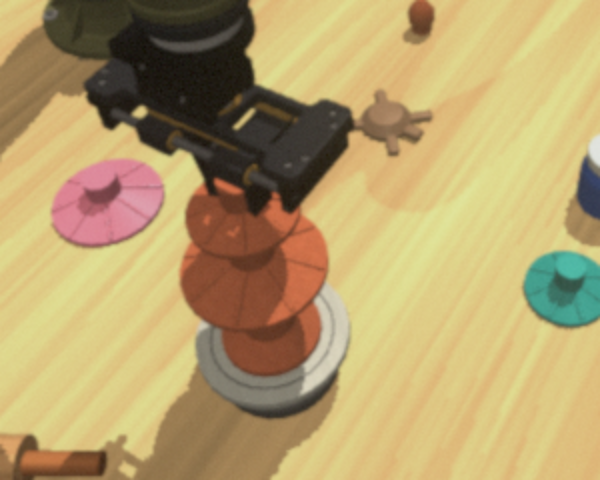

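View pics/s1_top.png

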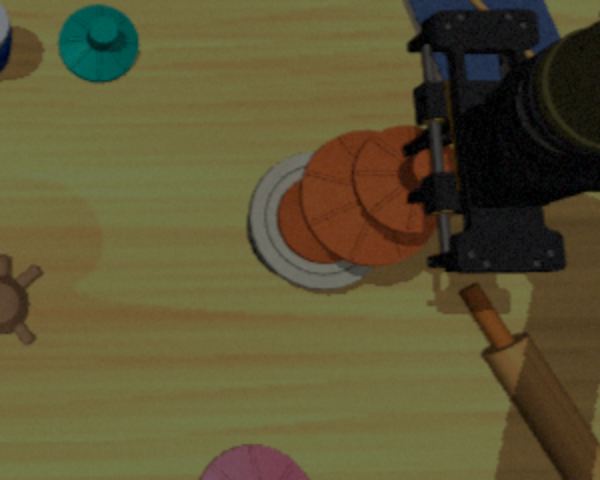

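>>> arm_command --motion '[[[-1.2,-0.5,7],[0,0,0],1],[[-1,0,7],[0,0,0],1],[[0,0,5],[0,0,0],1],[[0,0,3],[0,0,0],1],[[0,0,1],[0,0,0],1],[[0,0,0],[0,0,0],1],[[0,0,0],[0,0,0],1],[[0,0,0],[0,0,0],1]]'

```text
time: 33.37
position: [0.547, -0.3548, 0.2573]
tool_rot: [2.222, 2.22, 0.0]
ft_force: [0.2, 0.3, -2.1]
grip_width: 0.356
```

```bash
python3 st.py 547.3 -353.4 252.9
python3 look.py s2 wide_roof small_roof
```

```text
t 33.37 pos [ 547.  -354.8  257.3] yaw 89.97 tilt [ 0.03 -0.02] grip 0.3563665639858469 F [ 0.2  0.3 -2.1] M [-0.   -0.1  -0.02] q [ 1.1   0.41 -0.76  1.39  0.28  1.45  0.34]
tool shift mm [1.4 0.3 4.4]
scene wide_roof 0.92 px 239 293 2183 [ 544.8 -353.1  171.7] 0.91
scene wide_roof 0.84 px 162 250 1894 [ 241.5 -281.8    1.6] 1.12
scene small_roof 0.79 px 227 271 1369 [ 544.8 -354.5  223.8] 0.87
scene small_roof 0.65 px 392 293 1281 [ 767.7 -130.8    1.5] 1.01
top wide_roof 0.79 px 511 183 1790 [ 547.7 -354.8  173. ] 1.03
top wide_roof 0.7 px 466 333 3069 [ 244.1 -282.6    2.8] 1.18
top small_roof 0.88 px 531 172 1579 [ 547.3 -355.5  224.9] 0.99
top small_roof 0.71 px 388 101 1232 [ 770.6 -131.9    2.1] 1.09
top small_roof 0.3 px 488 194 558 [ 547.4 -352.8   68.6] 1.43
```

Rel (0,−1.4)/(−0.4,−0.7): shift y +1.0 and lower.

>>> arm_command --motion '[[[1,0.2,1],[0,0,0],1],[[0,0,1],[0,0,0],1],[[0,0,1],[0,0,0],1],[[0,0,1],[0,0,0],1],[[0,0,0],[0,0,0],1],[[0,0,0],[0,0,0],1],[[0,0,0],[0,0,0],1]]'

```text
time: 34.25
position: [0.547, -0.3538, 0.253]
tool_rot: [2.222, 2.221, -0.0]
ft_force: [0.0, -0.8, -1.4]
grip_width: 0.359
```

>>> arm_command --motion '[[[0,0,0.5],[0,0,0],1],[[0,0,0],[0,0,0],1],[[0,0,0],[0,0,0],1]]'

```text
time: 34.5
position: [0.547, -0.3538, 0.2529]
tool_rot: [2.222, 2.22, -0.0]
ft_force: [-1.0, 0.0, 2.4]
grip_width: 0.356
```

>>> arm_command --motion '[[[0,0,0],[0,0,0],0.58],[[0,0,0],[0,0,0],0.45],[[0,0,0],[0,0,0],0.3],[[0,0,0],[0,0,0],0],[[0,0,0],[0,0,0],0],[[0,0,-10],[0,0,0],0],[[0,0,-25],[0,0,0],0],[[10,0,-25],[0,0,0],0]]'

```text
time: 35.17
position: [0.5456, -0.3461, 0.3123]
tool_rot: [-2.225, -2.216, 0.002]
ft_force: [0.0, -0.5, 0.1]
grip_width: 0.865
```

>>> arm_command --motion '[[[30,0,0],[0,0,0],0],[[38,0,0],[0,0,0],0],[[38,0,0],[0,0,0],0],[[38,0,10],[0,0,0],0],[[35,0,20],[0,0,0],0],[[35,0,20],[0,0,0],0],[[35,0,20],[0,0,0],0],[[35,0,20],[0,0,0],0]]'

```text
time: 35.83
position: [0.5472, -0.0582, 0.2227]
tool_rot: [2.221, 2.219, 0.0]
ft_force: [0.7, -1.0, 0.1]
grip_width: 1.001
```

```bash
python3 st.py 412.5 177.5 200
python3 look.py s3 wide_roof small_roof finial
```

```text
t 35.83 pos [547.2 -58.2 222.7] yaw 89.96 tilt [ 0.09 -0.08] grip 1.0014217625897792 F [ 0.7 -1.   0.1] M [-0.06 -0.16 -0.01] q [ 0.88  0.21 -0.92  1.7   0.18  1.32 -0.08]
tool shift mm [ 235.6 -134.9   22.2]
scene wide_roof 0.77 px 238 293 2059 [ 544.7 -353.1  171.8] 0.9
scene wide_roof 0.72 px 163 250 1891 [ 241.6 -281.6    1.6] 1.15
scene small_roof 0.96 px 231 266 2084 [ 544.8 -353.5  219.2] 0.84
scene small_roof 0.88 px 393 293 1347 [ 767.7 -130.7    1.4] 1.05
scene finial 0.63 px 319 158 175 [410.7 177.7   2. ] 1.16
top wide_roof 0.72 px 511 183 1773 [ 547.8 -354.8  173. ] 0.97
top small_roof 0.96 px 536 173 2206 [ 547.4 -354.4  220.4] 0.95
top finial 0.84 px 252 255 232 [414.9 176.5   1.9] 0.57
```

View pics/s3_scene.png

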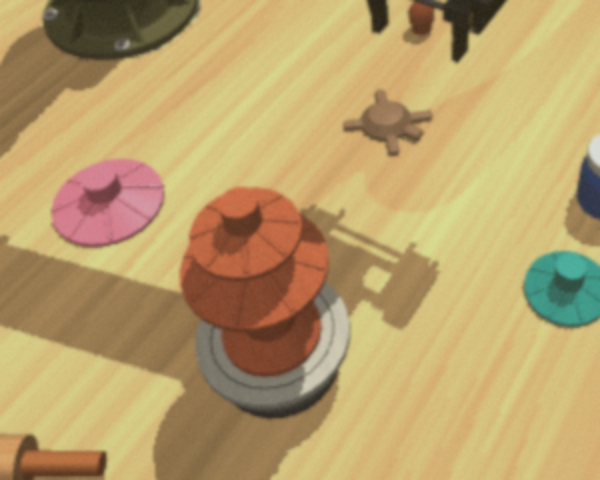

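>>> arm_command --motion '[[[34,-20,5],[0,0,0],0],[[34,-20,5],[0,0,0],0],[[34,-20,5],[0,0,0],0],[[34,-20,5],[0,0,0],0],[[34,-20,0],[0,0,0],0],[[30,-16,0],[0,0,0],0],[[20,-11,10],[0,0,0],0],[[11,-6,15],[0,0,0],0]]'

```text
time: 36.9
position: [0.4146, 0.1739, 0.179]
tool_rot: [2.217, 2.22, 0.004]
ft_force: [-0.2, 0.1, -0.1]
grip_width: 1.002
```

>>> arm_command --motion '[[[4,-2,25],[0,0,0],0],[[0,0,25],[0,0,0],0],[[0,0,20],[0,0,0],0],[[0,0,10],[0,0,0],0],[[0,0,5],[0,0,0],0],[[0,0,0],[0,0,0],0],[[0,0,0],[0,0,0],0]]'

```text
time: 37.48
position: [0.4131, 0.1752, 0.0931]
tool_rot: [2.223, 2.22, 0.001]
ft_force: [-0.1, 0.1, 0.5]
grip_width: 1.002
```

```bash
python3 st.py 412.7 177 23
```

```text
t 37.48 pos [413.1 175.2  93.1] yaw 89.91 tilt [0.04 0.03] grip 1.0019082604180398 F [-0.1  0.1  0.5] M [-0.07 -0.14 -0.01] q [ 0.69  0.13 -1.19  2.07  0.14  1.03 -0.56]
tool shift mm [ 1.7 -0.4 70.1]
```

>>> arm_command --motion '[[[1,0,20],[0,0,0],0],[[1,0,20],[0,0,0],0],[[0,0,15],[0,0,0],0],[[0,0,10],[0,0,0],0],[[0,0,5],[0,0,0],0],[[0,0,0],[0,0,0],0],[[0,0,0],[0,0,0],0]]'

```text
time: 38.07
position: [0.4132, 0.1774, 0.0233]
tool_rot: [2.222, 2.22, 0.002]
ft_force: [0.8, -0.6, 0.1]
grip_width: 1.003
```

```bash
python3 st.py 412.7 177 23
```

```text
t 38.07 pos [413.2 177.4  23.3] yaw 89.95 tilt [0.08 0.  ] grip 1.0032908338570166 F [ 0.8 -0.6  0.1] M [ 0.01 -0.08 -0.04] q [ 0.55  0.3  -1.1   2.12  0.34  0.91 -0.74]
tool shift mm [-0.4 -0.5  0.3]
```

>>> arm_command --motion '[[[0,-0.5,0],[0,0,0],0.4],[[0,0,0],[0,0,0],0.5],[[0,0,0],[0,0,0],0.6],[[0,0,0],[0,0,0],0.8],[[0,0,0],[0,0,0],1],[[0,0,0],[0,0,0],1],[[0,0,0],[0,0,0],1],[[0,0,0],[0,0,0],1]]' --force 30

```text
time: 38.73
position: [0.4118, 0.1773, 0.0224]
tool_rot: [2.222, 2.221, -0.0]
ft_force: [1.7, 0.7, 0.0]
grip_width: 0.481
```

>>> arm_command --motion '[[[0,0,0],[0,0,0],1],[[0,0,0],[0,0,0],1],[[0,0,0],[0,0,0],1],[[0,0,0],[0,0,0],1]]'

```text
time: 39.07
position: [0.412, 0.1774, 0.0225]
tool_rot: [2.222, 2.221, 0.0]
ft_force: [1.0, -0.1, -0.5]
grip_width: 0.422
```

```bash
python3 st.py 412.7 177 23
```

```text
t 39.07 pos [412.  177.4  22.5] yaw 89.97 tilt [0.02 0.01] grip 0.4224580120079562 F [ 1.  -0.1 -0.5] M [-0.04 -0.3   0.01] q [ 0.55  0.3  -1.1   2.13  0.34  0.9  -0.74]
tool shift mm [-0.4  0.7 -0.5]
```

>>> arm_command --motion '[[[0,0,-8],[0,0,0],1],[[0,0,-20],[0,0,0],1],[[0,0,-30],[0,0,0],1],[[-10,6,-30],[0,0,0],1],[[-25,15,-25],[0,0,0],1],[[-30,18,-20],[0,0,0],1],[[-30,18,-20],[0,0,0],1],[[-30,18,-20],[0,0,0],1]]'

```text
time: 39.73
position: [0.4868, 0.0509, 0.1971]
tool_rot: [2.22, 2.22, -0.002]
ft_force: [1.3, 0.8, -0.6]
grip_width: 0.429
```

>>> arm_command --motion '[[[-30,18,-20],[0,0,0],1],[[-30,18,-20],[0,0,0],1],[[-30,18,-20],[0,0,0],1],[[-32,12,-20],[0,0,0],1],[[-32,6,-20],[0,0,0],1],[[-36,3,-10],[0,0,0],1],[[-38,2,-5],[0,0,0],1],[[-38,1,0],[0,0,0],1]]'

```text
time: 40.4
position: [0.565, -0.2149, 0.3124]
tool_rot: [2.219, 2.221, 0.002]
ft_force: [0.2, -0.2, -1.2]
grip_width: 0.425
```

```bash
python3 st.py 547 -353.6 310
```

```text
t 40.4 pos [ 565.  -214.9  312.4] yaw 90.05 tilt [ 0.12 -0.02] grip 0.42530455314586635 F [ 0.2 -0.2 -1.2] M [-0.06 -0.18 -0.03] q [ 1.07  0.32 -0.96  1.43  0.26  1.52  0.13]
tool shift mm [-138.7  -18.1    2.4]
```

>>> arm_command --motion '[[[-35,-4,0],[0,0,0],1],[[-32,-5,0],[0,0,0],1],[[-28,-5,0],[0,0,0],1],[[-20,-2,0],[0,0,0],1],[[-12,-1,0],[0,0,0],1],[[-7,0,0],[0,0,0],1],[[-3,0,0],[0,0,0],1],[[-1,0,0],[0,0,0],1]]'

```text
time: 41.07
position: [0.548, -0.3506, 0.3106]
tool_rot: [-2.22, -2.222, -0.001]
ft_force: [-0.5, 1.4, -1.3]
grip_width: 0.423
```

>>> arm_command --motion '[[[0,0,0],[0,0,0],1],[[0,0,0],[0,0,0],1],[[0,0,0],[0,0,0],1],[[0,0,0],[0,0,0],1]]'

```text
time: 41.4
position: [0.5478, -0.3507, 0.3107]
tool_rot: [2.22, 2.222, -0.0]
ft_force: [0.4, -0.1, -1.2]
grip_width: 0.425
```

```bash
python3 st.py 547 -353.6 284.5
python3 look.py t1 small_roof finial
```

```text
t 41.4 pos [ 547.8 -350.7  310.7] yaw 90.06 tilt [ 0.01 -0.01] grip 0.42486441896051413 F [ 0.4 -0.1 -1.2] M [ 0.01 -0.13 -0.  ] q [ 1.16  0.43 -0.89  1.31  0.33  1.56  0.31]
tool shift mm [-2.8 -0.8 26.2]
scene small_roof 0.97 px 231 266 2072 [ 544.8 -353.6  219.2] 0.86
scene small_roof 0.97 px 392 293 1332 [ 767.6 -130.6    1.5] 1.01
scene small_roof 0.66 px 246 321 1031 [ 550.6 -359.4   65. ] 2.07
scene finial 0.86 px 221 235 294 [ 545.6 -350.4  289.7] 0.5
top small_roof 0.82 px 388 101 1252 [ 770.5 -131.8    2.1] 1.21
top small_roof 0.72 px 533 174 1903 [ 547.4 -354.6  220.4] 0.91
top finial 0.9 px 558 159 403 [ 548.4 -353.   290. ] 0.6
```

View pics/t1_scene.png

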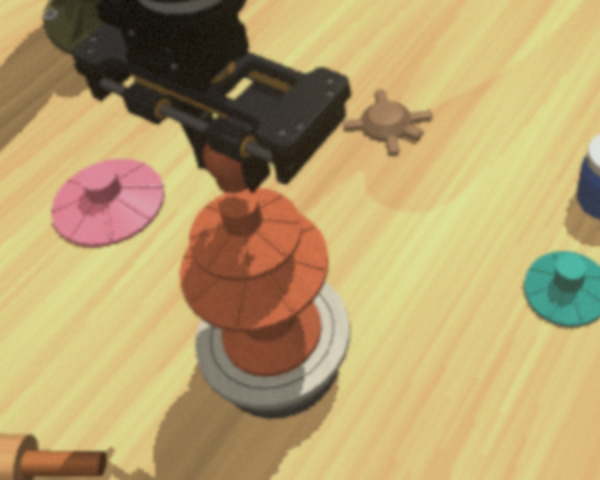

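View pics/t1_top.png

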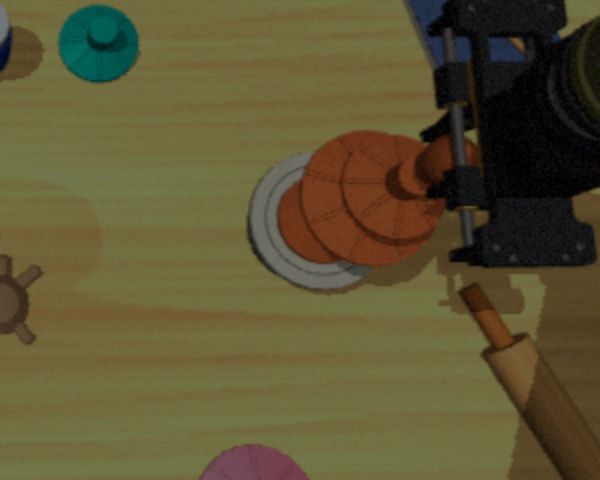

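>>> arm_command --motion '[[[-1.2,-0.9,7],[0,0,0],1],[[-1.2,0,6],[0,0,0],1],[[0,0,5],[0,0,0],1],[[0,0,3],[0,0,0],1],[[0,0,1],[0,0,0],1],[[0,0,0],[0,0,0],1],[[0,0,0],[0,0,0],1],[[0,0,0],[0,0,0],1]]'

```text
time: 42.37
position: [0.5468, -0.3541, 0.2888]
tool_rot: [2.222, 2.221, 0.0]
ft_force: [1.3, 0.5, -0.9]
grip_width: 0.424
```

```bash
python3 st.py 547 -353.6 284.5
python3 look.py t2 small_roof finial; python3 ofit.py finial 547 -353.5 266
```

```text
t 42.37 pos [ 546.8 -354.1  288.8] yaw 89.97 tilt [ 0.03 -0.01] grip 0.42367722397184326 F [ 1.3  0.5 -0.9] M [ 0.01 -0.07  0.01] q [ 1.17  0.43 -0.89  1.34  0.33  1.52  0.31]
tool shift mm [0.5 0.2 4.3]
scene small_roof 0.59 px 231 269 1756 [ 544.8 -353.5  219.4] 0.79
scene finial 0.67 px 221 245 263 [ 544.4 -353.7  267.3] 0.58
top small_roof 0.93 px 388 101 1236 [ 770.5 -132.     2.2] 1.16
top small_roof 0.75 px 531 174 1729 [ 547.4 -354.5  220.5] 0.97
top finial 0.73 px 552 162 355 [ 547.3 -355.7  268.4] 0.58
scene finial 206 [ 544.3 -353.8] 0.63 [ 544.5 -353.7  266.7] 0.6
top finial 121 [ 546.7 -354.7] 1.14 [ 547.  -355.   266.9] 0.92
```

>>> arm_command --motion '[[[0.6,0.2,1],[0,0,0],1],[[0,0,1],[0,0,0],1],[[0,0,1],[0,0,0],1],[[0,0,1],[0,0,0],1],[[0,0,0],[0,0,0],1],[[0,0,0],[0,0,0],1],[[0,0,0],[0,0,0],1]]'

```text
time: 43.25
position: [0.5468, -0.3536, 0.2845]
tool_rot: [2.222, 2.221, -0.0]
ft_force: [-0.1, 0.5, -0.5]
grip_width: 0.424
```

>>> arm_command --motion '[[[0,0,0.4],[0,0,0],1],[[0,0,0],[0,0,0],1],[[0,0,0],[0,0,0],1]]'

```text
time: 43.5
position: [0.5469, -0.3536, 0.2845]
tool_rot: [2.222, 2.22, -0.0]
ft_force: [-0.4, 1.0, 2.3]
grip_width: 0.423
```

Contact. Release and go straight up.

>>> arm_command --motion '[[[0,0,0],[0,0,0],0.52],[[0,0,0],[0,0,0],0.45],[[0,0,0],[0,0,0],0.3],[[0,0,0],[0,0,0],0],[[0,0,0],[0,0,0],0],[[0,0,0],[0,0,0],0],[[0,0,-10],[0,0,0],0],[[0,0,-20],[0,0,0],0]]'

```text
time: 44.17
position: [0.5456, -0.3534, 0.3123]
tool_rot: [-2.219, -2.218, 0.002]
ft_force: [0.1, -0.3, 0.5]
grip_width: 0.916
```

>>> arm_command --motion '[[[0,0,-25],[0,0,0],0],[[10,0,-20],[0,0,0],0],[[30,0,0],[0,0,0],0],[[35,0,0],[0,0,0],0],[[35,0,0],[0,0,0],0],[[35,0,0],[0,0,0],0],[[30,0,0],[0,0,0],0],[[20,0,0],[0,0,0],0]]'

```text
time: 44.83
position: [0.5471, -0.154, 0.3604]
tool_rot: [2.216, 2.225, 0.001]
ft_force: [1.0, -0.0, 0.2]
grip_width: 0.999
```

>>> arm_command --motion '[[[10,0,0],[0,0,0],0],[[0,0,0],[0,0,0],0],[[0,0,0],[0,0,0],0],[[0,0,0],[0,0,0],0],[[0,0,0],[0,0,0],0],[[0,0,0],[0,0,0],0]]'

```text
time: 45.33
position: [0.5468, -0.1505, 0.3587]
tool_rot: [-2.225, -2.217, -0.0]
ft_force: [0.4, 0.1, -0.8]
grip_width: 1.001
```

```bash
python3 st.py
python3 look.py e1 foot drum wide_roof small_roof finial jar turtle 2>/dev/null || python3 look.py e1 wide_roof small_roof finial jar pencil_pot
```

```text
t 45.33 pos [ 546.8 -150.5  358.7] yaw 89.81 tilt [-0.03  0.03] grip 1.0010336441462342 F [ 0.4  0.1 -0.8] M [ 0.01 -0.11  0.07] q [ 1.07  0.22 -1.    1.43  0.19  1.59  0.08]
scene foot 0.77 px 246 321 1085 [ 559.6 -365.5   23.6] 4.51
scene drum 0.46 px 441 158 1215 [728.7 283.   45.1] 5.94
scene wide_roof 0.65 px 162 250 1860 [ 241.6 -281.6    1.7] 1.11
scene wide_roof 0.62 px 238 293 2118 [ 544.7 -353.   171.8] 0.87
scene small_roof 0.82 px 392 293 1293 [ 767.5 -130.7    1.5] 1.06
scene small_roof 0.69 px 232 268 1832 [ 544.7 -353.5  219.5] 0.8
scene finial 0.84 px 225 241 655 [ 544.4 -353.5  262.9] 0.62
scene jar 0.81 px 414 237 1242 [ 7.593e+02  1.010e+01 -2.000e-01] 1.25
scene jar 0.61 px 303 210 648 [468.9  -6.8 -67.6] 3.12
scene wide_roof 0.85 px 162 250 1871 [ 241.6 -281.7    1.6] 1.12
scene wide_roof 0.78 px 239 293 1954 [ 544.8 -353.   171.8] 0.82
scene wide_roof 0.72 px 232 267 1911 [ 542.2 -351.4  213.2] 1.04
scene small_roof 0.72 px 392 293 1263 [ 767.5 -130.5    1.5] 1.02
scene small_roof 0.6 px 232 268 1863 [ 544.7 -353.5  219.5] 0.77
scene finial 0.69 px 225 241 630 [ 544.4 -353.4  263. ] 0.58
scene finial 0.58 px 441 156 1271 [729.8 273.3  49.8] 14.3
scene jar 0.84 px 414 238 1140 [ 7.591e+02  1.000e+01 -2.000e-01] 1.22
scene pencil_pot 0.87 px 441 157 1140 [725.9 289.5  13.6] 2.02
top wide_roof 0.96 px 466 333 2875 [ 244.2 -282.3    2.7] 1.15
top wide_roof 0.73 px 502 184 873 [ 535.5 -313.   136.7] 4.24
top small_roof 0.75 px 387 100 1265 [ 770.5 -132.     2.2] 1.12
top jar 0.85 px 329 98 1033 [7.644e+02 7.500e+00 4.000e-01] 1.2
top pencil_pot 0.58 px 200 110 1332 [730.2 288.3   2.7] 1.13
```

View pics/e1_scene.png

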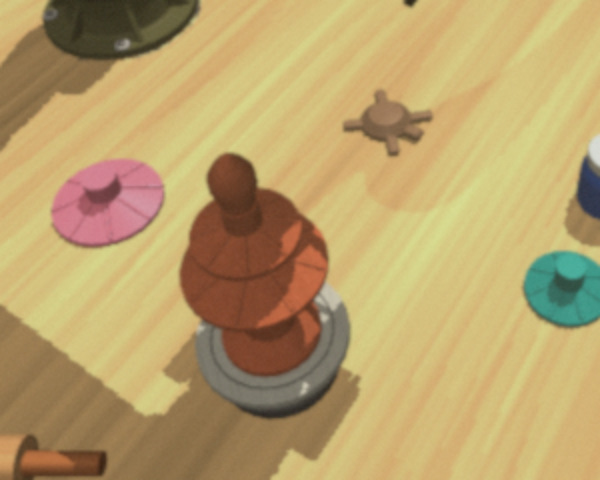

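View pics/e1_top.png

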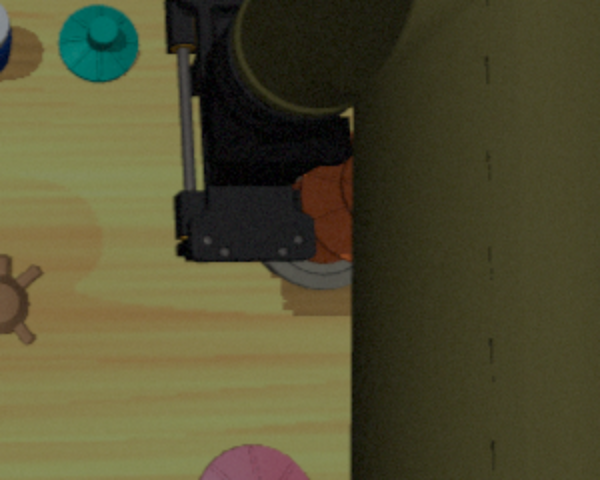

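```bash
python3 -c "
from bench import ctrl
print(ctrl.close_job())"
```

```text
the job is handed in; nothing more can be done
None
```

The terracotta lantern stands assembled on the banding wheel: foot, drum, wide roof, small roof and finial, stacked in that order. I handed it in at about 46 s. Each part was lowered until the wrist force showed contact, then released.

- **Centring:** each part, measured in the scene camera after release, lies within about 0.5 mm of the one below. The foot is within about 1 mm of the wheel's axis there; the top camera puts it within about 2 mm.
- **Standing straight:** part heights in the fits match a fully seated stack, about 1–2 mm high where my roof profiles were only estimates. The last scene picture shows the lantern upright with the gripper well clear.
- **Bystanders:** in the last check the jar and pencil pot fitted where they were at the start. I compared the turtle only by eye in the pictures, where it looks unmoved. The arm never went near the pink and turquoise look-alikes, which also fitted unmoved.
- **Disagreements:**
  - The two cameras differ by a steady 3 mm or so in x and 1 mm in y, so I centred each part relative to the one below within the same camera.
  - The arm swayed a few millimetres after fast moves, so I let it settle before the final measurement of each placement.
  - In the last check the arm hid the lantern from the top camera, so the finished state was confirmed from the scene camera only.

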